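# Sort paint mixing lids by their pour flaps

### The job

Find out which of the three mixing lids still have a working pour flap by pressing the flaps down. Hang each lid whose flap goes fully shut by its handle on a fork of the stock rack, one to a fork, with the flap left shut; set the lid whose flap is seized and stops part-way flat in the grey repair tray, without dropping it. Leave everything else on the bench where it is and never turn a lid over.

Things in the scene. Friction and masses are not known exactly. Their poses are not given: they have to be found in the camera images.
- lid_a: mixing lid, all three look alike: metal disc 110 mm across, 6 mm thick; origin at the centre of its underside, z up. Arched handle in its y-z plane, legs at y = +-50 mm. On +x a 40 x 40 mm spout block (x 14 to 54 mm, top 24 mm high) with the pour flap; on -x (x = -36 mm) a 28 mm round stub, 28 mm high. Balanced under the handle; about 0.29 kg, varies
- bar_a (a point): middle of the level top bar of lid_a's handle: 10 mm round steel, 84 mm long along the lid's y, centre 80 mm above the lid's underside; axes as the lid's
- flap_a (a joint): hinge of lid_a's pour flap: 0 = flat shut, grows as it rises, at most 0.9 rad; starts 0.6 to 0.85. It stays where it is left. A free flap goes fully shut with 1 to 2 N from above; a seized one gives a little, then stops dead near 0.4 to 0.5 rad
- tab_a (a point): top of the thumb tab, 46 mm from the hinge, on lid_a's flap (moves with it). Flap: black plate 36 mm wide, 4 mm thick, 50 mm long from its hinge line (along y at x = 14 mm, 26 mm high in the lid's frame) towards +x; when shut its top is 28 mm high, 31 mm at the tab
- lid_b: mixing lid, all three look alike: metal disc 110 mm across, 6 mm thick; origin at the centre of its underside, z up. Arched handle in its y-z plane, legs at y = +-50 mm. On +x a 40 x 40 mm spout block (x 14 to 54 mm, top 24 mm high) with the pour flap; on -x (x = -36 mm) a 28 mm round stub, 28 mm high. Balanced under the handle; about 0.29 kg, varies
- bar_b (a point): middle of the level top bar of lid_b's handle: 10 mm round steel, 84 mm long along the lid's y, centre 80 mm above the lid's underside; axes as the lid's
- flap_b (a joint): hinge of lid_b's pour flap: 0 = flat shut, grows as it rises, at most 0.9 rad; starts 0.6 to 0.85. It stays where it is left. A free flap goes fully shut with 1 to 2 N from above; a seized one gives a little, then stops dead near 0.4 to 0.5 rad
- tab_b (a point): top of the thumb tab, 46 mm from the hinge, on lid_b's flap (moves with it). Flap: black plate 36 mm wide, 4 mm thick, 50 mm long from its hinge line (along y at x = 14 mm, 26 mm high in the lid's frame) towards +x; when shut its top is 28 mm high, 31 mm at the tab
- lid_c: mixing lid, all three look alike: metal disc 110 mm across, 6 mm thick; origin at the centre of its underside, z up. Arched handle in its y-z plane, legs at y = +-50 mm. On +x a 40 x 40 mm spout block (x 14 to 54 mm, top 24 mm high) with the pour flap; on -x (x = -36 mm) a 28 mm round stub, 28 mm high. Balanced under the handle; about 0.29 kg, varies
- bar_c (a point): middle of the level top bar of lid_c's handle: 10 mm round steel, 84 mm long along the lid's y, centre 80 mm above the lid's underside; axes as the lid's
- flap_c (a joint): hinge of lid_c's pour flap: 0 = flat shut, grows as it rises, at most 0.9 rad; starts 0.6 to 0.85. It stays where it is left. A free flap goes fully shut with 1 to 2 N from above; a seized one gives a little, then stops dead near 0.4 to 0.5 rad
- tab_c (a point): top of the thumb tab, 46 mm from the hinge, on lid_c's flap (moves with it). Flap: black plate 36 mm wide, 4 mm thick, 50 mm long from its hinge line (along y at x = 14 mm, 26 mm high in the lid's frame) towards +x; when shut its top is 28 mm high, 31 mm at the tab
- rack: fixed stock rack; origin on the bench midway between its posts (y = +-150 mm); cross bar 150 mm high along y. Two fork hooks point along its -x, each of two level 8 mm round prongs 68 mm apart (centres), 100 mm long, axis 150 mm high, tips turned up to 166 mm at x = -106 mm. Nothing rises above them; below it is open between the posts
- fork_0 (a point): where the bar's centre rests when a lid hangs on the fork centred at rack y = -75 mm, its bar across both prongs, the gripper's fingers between them: rack x = -65 mm, 159 mm high; axes as the rack's
- fork_1 (a point): where the bar's centre rests when a lid hangs on the fork centred at rack y = +75 mm, its bar across both prongs, the gripper's fingers between them: rack x = -65 mm, 159 mm high; axes as the rack's
- tray: fixed grey repair tray, 190 x 190 mm outside, walls 5 mm thick and 30 mm high, floor 5 mm; origin at the centre of its underside
- block: bystander: cork sanding block 35 x 70 x 24 mm, low, among the lids; origin under its centre
- bottle: bystander: white bottle, 56 mm across, 170 mm tall; origin under its centre
- cup: bystander: white plastic cup, 60 mm across, 70 mm tall; origin under its centre
- tin: bystander: steel can, 80 mm across, 75 mm tall; origin under its centre
- spatula: bystander: spatula 150 mm long lying flat between the lids and the rack; origin near its middle
- jar: bystander: amber jar, 70 mm across, 80 mm tall; origin under its centre
Not all that is in view belongs to the job. Leave any red or turquoise look-alike of the lid_c alone.

How it is judged:
At the end, for the whole second after the job is handed in: Two lids hang within 20 degrees of level, one to a fork, bar across both prongs (30 mm either way along the rack), flaps under 0.1 rad; the third, whose flap cannot shut (above 0.2 rad), lies flat on the tray's floor within 55 mm of its centre; all at rest (((value of joint flap_a above 0.2 rad and horizontal distance between lid_a and tray below 0.055 m and z of lid_a in the frame of tray below 0.012 m and angle between lid_a's own z axis and vertical below 0.1 rad and linear speed of each of lid_a, lid_b, lid_c below 0.03 m/s and value of joint each of flap_b, flap_c below 0.1 rad and x of bar_b in the frame of rack between -0.112 and -0.01 m and z of bar_b in the frame of rack between 0.149 and 0.167 m and angle between each of lid_b, lid_c's own z axis and vertical below 0.35 rad and (y of bar_b in the frame of rack between -0.105 and -0.045 m or y of bar_b in the frame of rack between 0.045 and 0.105 m) and x of bar_c in the frame of rack between -0.112 and -0.01 m and z of bar_c in the frame of rack between 0.149 and 0.167 m and (y of bar_c in the frame of rack between -0.105 and -0.045 m or y of bar_c in the frame of rack between 0.045 and 0.105 m)) or (value of joint each of flap_a, flap_c below 0.1 rad and x of bar_a in the frame of rack between -0.112 and -0.01 m and z of bar_a in the frame of rack between 0.149 and 0.167 m and angle between each of lid_a, lid_c's own z axis and vertical below 0.35 rad and (y of bar_a in the frame of rack between -0.105 and -0.045 m or y of bar_a in the frame of rack between 0.045 and 0.105 m) and linear speed of each of lid_a, lid_b, lid_c below 0.03 m/s and value of joint flap_b above 0.2 rad and horizontal distance between lid_b and tray below 0.055 m and z of lid_b in the frame of tray below 0.012 m and angle between lid_b's own z axis and vertical below 0.1 rad and x of bar_c in the frame of rack between -0.112 and -0.01 m and z of bar_c in the frame of rack between 0.149 and 0.167 m and (y of bar_c in the frame of rack between -0.105 and -0.045 m or y of bar_c in the frame of rack between 0.045 and 0.105 m)) or (value of joint each of flap_a, flap_b below 0.1 rad and x of bar_a in the frame of rack between -0.112 and -0.01 m and z of bar_a in the frame of rack between 0.149 and 0.167 m and angle between each of lid_a, lid_b's own z axis and vertical below 0.35 rad and (y of bar_a in the frame of rack between -0.105 and -0.045 m or y of bar_a in the frame of rack between 0.045 and 0.105 m) and linear speed of each of lid_a, lid_b, lid_c below 0.03 m/s and x of bar_b in the frame of rack between -0.112 and -0.01 m and z of bar_b in the frame of rack between 0.149 and 0.167 m and (y of bar_b in the frame of rack between -0.105 and -0.045 m or y of bar_b in the frame of rack between 0.045 and 0.105 m) and value of joint flap_c above 0.2 rad and horizontal distance between lid_c and tray below 0.055 m and z of lid_c in the frame of tray below 0.012 m and angle between lid_c's own z axis and vertical below 0.1 rad))); the robot touches nothing.
It fails at once if a bystander (block, bottle, cup, tin, spatula, jar) is moved more than 30 mm or an upright one is tipped (distance of any of block, bottle, cup, tin, spatula, jar from where it was at the start of the episode above 0.03 m or angle between any of bottle, cup, tin, jar's own z axis and vertical above 0.5 rad).
It fails at once if a lid is tipped right over (more than 60 degrees) (angle between any of lid_a, lid_b, lid_c's own z axis and vertical above 1.05 rad).
It fails at once if a lid is dropped into the repair tray (faster than 0.8 m/s within 40 mm of its floor) ((horizontal distance between lid_a and tray below 0.08 m and z of lid_a in the frame of tray below 0.045 m and linear speed of lid_a above 0.8 m/s) or (horizontal distance between lid_b and tray below 0.08 m and z of lid_b in the frame of tray below 0.045 m and linear speed of lid_b above 0.8 m/s) or (horizontal distance between lid_c and tray below 0.08 m and z of lid_c in the frame of tray below 0.045 m and linear speed of lid_c above 0.8 m/s)).
It also fails if it takes over 72 s, if anything falls off the work surface, if the arm or the gripper's body presses on something with over 40 N, if the wrist force passes 120 N, or if a joint passes its speed limit or range.

### The arm

A 6-joint arm with a two-finger parallel gripper is mounted at the origin on the work surface. World frame = base frame: x ahead of the robot, y to its left, z up, the work surface at z = 0. Lengths are in m, angles in rad, forces in N, time in s.
With the tool pointing down it reaches from about 0.375 to 0.9 m from the base axis. Payload 3.1 kg.
Tool frame: the origin (TCP) lies between the finger pads; the fingertips stand 19 mm ahead of it and the grasp point (between the pads) is the TCP; z points along the fingers, y is the direction in which the jaws open and shut (so a half turn about z gives the same grasp; the last joint's range is limited). The gripper opens to 85 mm and grips with 20 to 120 N. Pads are 22 mm wide; open, the fingers measure 114 mm over their backs; the gripper's body (76 mm by 85 mm) begins 54 mm behind the grasp point. The pads swing forward as they close: fully open they stand 13 mm farther back than shut.
Start: joints at [1.091, 0.527, 1.433, -0, 1.181, -0.178], TCP at [0.185, 0.597, 0.25] pointing down, gripper open.
Joint ranges: [-3.08, 3.08], [-0.75, 2.2], [0.22, 2.44], [-1.43, 4.57], [0, 2.65], [-2.85, 2.85]. Speed limits (rad/s): [2.79, 2.79, 3.14, 3.14, 3.14, 3.14].

### API

Orientations are given as a rotation vector (axis times angle).
In Python, from rig import ctrl gives the robot as it stands.
- The arm moves only by the tool move_arm, never from a script. Its argument "plan" is a list of rows, each an object with "delta_pos": the shift along the world's x, y, z in m, a list of three; "twist": the turn about the world's z in rad; "grip": the opening, from 0 (shut) to 1 (fully open). A call has 1 to 8 rows; each row shifts and turns the pose as measured when the row begins; what a row does not reach is not made up. A row lasts 1/12 s, in which the tool goes at most 41.7 mm and 7.16 degrees, less where a joint would pass 70% of its speed; a pose out of reach is approached as far as the arm can. A call is refused whole if a number of a shift passes 0.0417 or a number of a turn 0.125, either way. A call with a gripper value outside its range is refused whole. The fingers move at their own pace and stop on an object; "newtons" is the grip in N (left out, the last holds). Time passes only in rows, so rows that do not move let the fingers close. It gives the time, the measured TCP pose, the force and the opening at its end, in the units of the state.
- ctrl.get_state(): the state, without advancing time (a new reading comes with each control period).
- ctrl.grab_frame(name): name is "scene" or "side" or "wrist"; returns the picture (480x640x3 uint8, red, green, blue); there is no depth.
- ctrl.camera_info(name): a dict with "intrinsics" (3x3 intrinsics, pixels), "world_from_camera" (4x4, takes a point from camera to world coordinates); the wrist camera has in their place "tool_from_camera" (4x4, takes a point from camera to tool coordinates, whose origin is the TCP and whose axes are the flange's). Camera axes: x right, y down, z forward; pixel columns grow to the right and rows downward; lengths in m; the calibration is good to about 2 mm. A picture is of the moment at which its call begins: read the wrist's pose just before it. camera_info takes no time and is no camera call.
- ctrl.finish_job(): hands the job in, once; it reports no verdict.
The state is a dict: "time_s": time; "joint_positions": joint angles; "joint_velocities": joint speeds; "joint_efforts": joint torques, N m; "eef_pos": TCP position; "orientation": TCP orientation; "wrist_force": force on the tool from outside, world axes, zero at the start; "ft_torque": the same for the moment, N m; "finger_gap": finger opening in m.
Only numpy, scipy, OpenCV 4.12 (cv2) and the standard library are available. Lean on these libraries where they do the work, as an engineer would, in place of code of your own. Each camera call takes 0.05 s, during which the arm holds its last target.

## Working session

There is one attempt and no reset: what is moved stays moved. The work goes in short steps, Python scripts to look and compute and a tool call to move; the robot and the scene stay as the last step left them, time stands still between calls to the robot, and variables do not carry over. Pictures are saved under pics/ and viewed, and the job is handed in when it is done.

Besides the shell and the picture viewer there is one more tool, called after "Call:" by a JSON object that holds its "api" and its "payload". move_arm: Moves the arm, as the interface text tells. Its arguments: {"type":"object","properties":{"plan":{"type":"array","items":{"type":"object","properties":{"delta_pos":{"type":"array","items":{"type":"number"}},"twist":{"type":"number"},"grip":{"type":"number"}}}},"newtons":{"type":"number"}},"required":["plan"]}

```bash
ls; mkdir -p pics; cat > h.py <<'E'
import numpy as np, cv2
from rig import ctrl
def snap(n,f):
    im=ctrl.grab_frame(n); cv2.imwrite('pics/'+f+'.png',cv2.cvtColor(im,cv2.COLOR_RGB2BGR)); return im
E
python3 - <<'E'
from h import *
print(ctrl.get_state())
for n in ('scene','side','wrist'):
    print(n,ctrl.camera_info(n)); 
snap('scene','s0');snap('side','d0')
E
```

```text
pics
{'time_s': 0.0, 'joint_positions': array([ 1.09148897e+00,  5.28477785e-01,  1.43390284e+00, -1.86737934e-05,
        1.18137403e+00, -1.78520979e-01]), 'joint_velocities': array([ 6.87320183e-05, -1.21741169e-05, -1.07116738e-04, -2.24965346e-03,
        1.42189415e-03,  1.62485569e-04]), 'joint_efforts': array([ 1.29383985e-03, -4.42345011e+01, -1.78029674e+01, -2.65976942e-04,
        8.19663604e-03, -4.64935269e-06]), 'eef_pos': array([0.18484476, 0.59633934, 0.24932625]), 'orientation': array([-0.4705816 , -3.10545684,  0.00322208]), 'wrist_force': array([-0.48816822, -0.10541288, -0.54531485]), 'ft_torque': array([ 0.01560054, -0.02169833,  0.05478733]), 'finger_gap': 0.08558003398123862}
scene {'intrinsics': array([[459.13891969,   0.        , 311.68118866],
       [  0.        , 459.13891969, 235.30830718],
       [  0.        ,   0.        ,   1.        ]]), 'world_from_camera': array([[-0.34215414,  0.64527532, -0.68304488,  1.29327377],
       [ 0.93961016,  0.24111163, -0.24289491,  0.33107226],
       [ 0.00795597, -0.7249034 , -0.68880459,  0.95198422],
       [ 0.
[... 331 characters left out ...]
0.46711863,  0.52253655, -0.71814668],
       [-0.01421186, -0.73574246, -0.67711229,  1.07914124],
       [ 0.        ,  0.        ,  0.        ,  1.        ]])}
wrist {'intrinsics': array([[427.03095916,   0.        , 315.92185667],
       [  0.        , 427.03095916, 237.83975276],
       [  0.        ,   0.        ,   1.        ]]), 'tool_from_camera': array([[-8.92738345e-04, -9.45844897e-01, -3.24617674e-01,
         8.43165786e-02],
       [ 9.99999549e-01, -7.39161203e-04, -5.96412658e-04,
        -9.64949418e-04],
       [ 3.24169079e-04, -3.24618060e-01,  9.45845130e-01,
        -1.23575116e-01],
       [ 0.00000000e+00,  0.00000000e+00,  0.00000000e+00,
         1.00000000e+00]])}
```

View pics/s0.png

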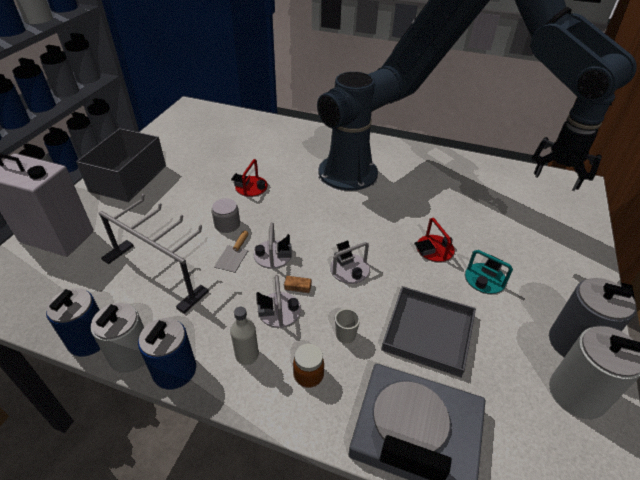

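View pics/d0.png

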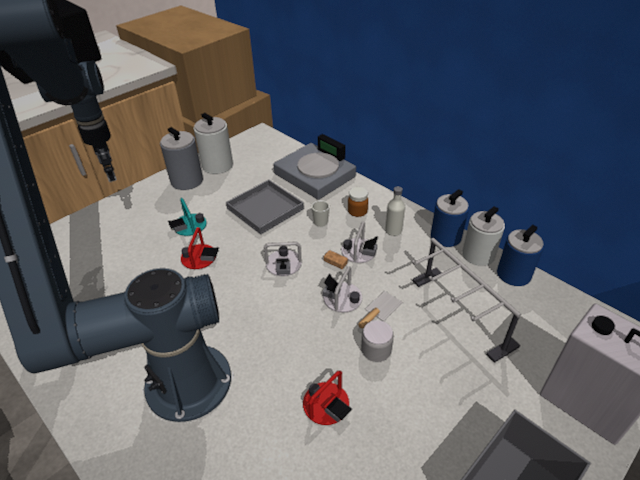

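```bash
python3 - <<'E'
import cv2
a=cv2.imread('pics/s0.png');b=cv2.imread('pics/d0.png')
def c(im,x0,y0,w,h,k,f): cv2.imwrite('pics/'+f,cv2.resize(im[y0:y0+h,x0:x0+w],None,fx=k,fy=k,interpolation=cv2.INTER_CUBIC))
c(a,220,210,160,120,5,'s0l.png');c(b,250,215,160,120,5,'d0l.png')
c(a,90,190,133,130,4.5,'s0r.png');c(b,370,220,165,150,4,'d0r.png')
c(a,370,270,120,110,5,'s0t.png');c(b,215,170,120,80,5,'d0t.png')
E
```

```text
(no output)
```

View pics/s0l.png

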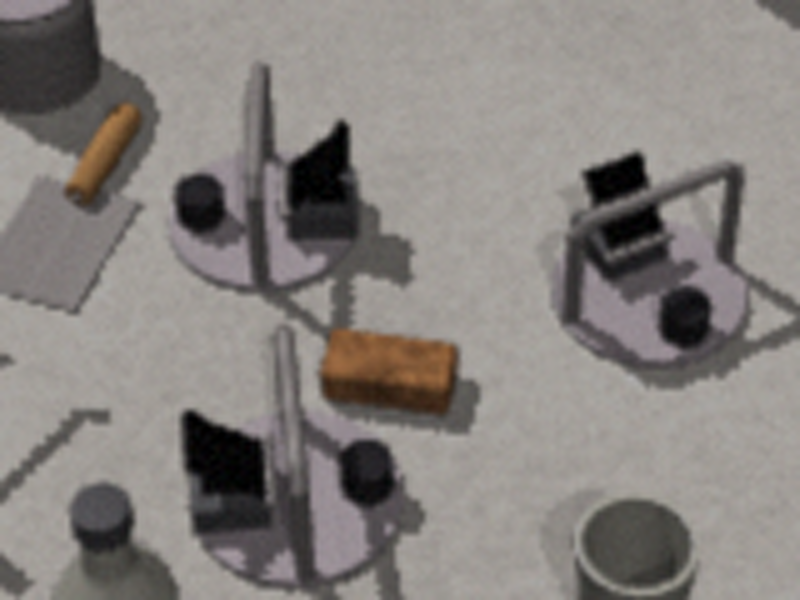

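View pics/d0l.png

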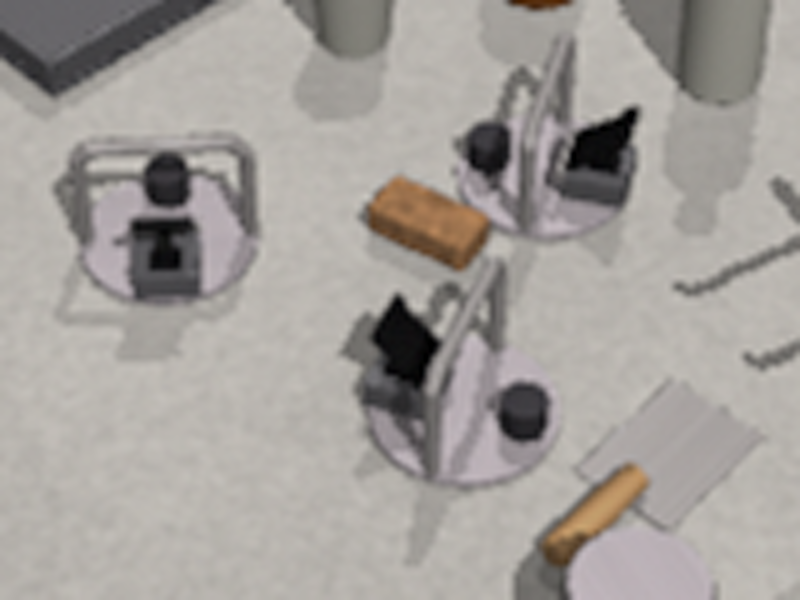

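View pics/s0r.png

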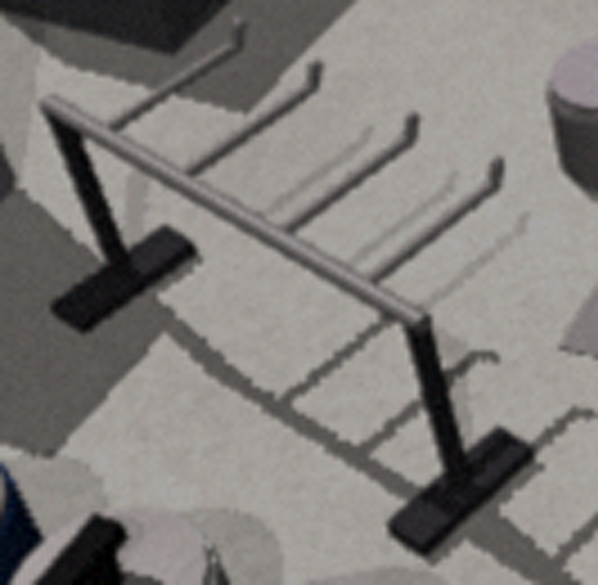

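View pics/d0r.png

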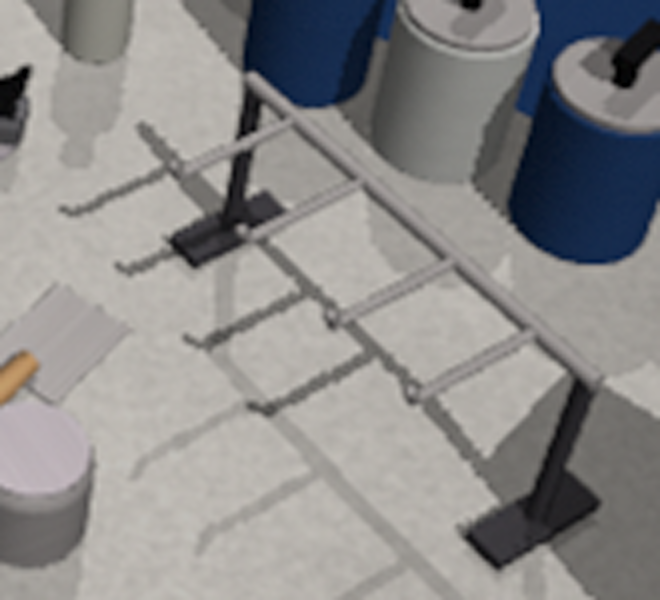

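View pics/s0t.png

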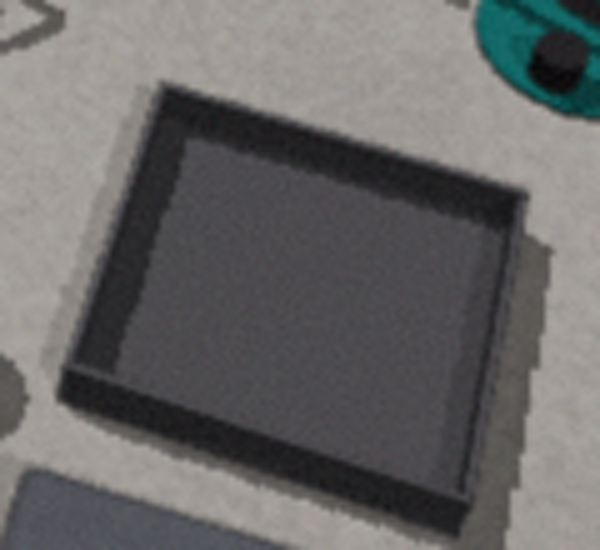

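View pics/d0t.png

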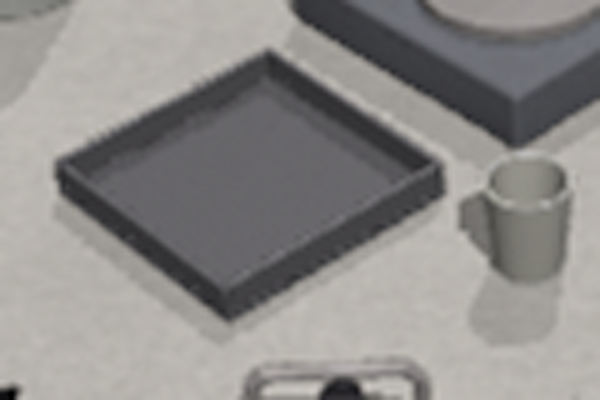

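```bash
cat >> h.py <<'E'
CI={n:ctrl.camera_info(n) for n in ('scene','side','wrist')}
def rays(n,uv,T=None):
    K=CI[n]['intrinsics'];T=CI[n]['world_from_camera'] if T is None else T
    d=np.c_[np.array(uv,float).reshape(-1,2),np.ones(np.size(uv)//2)]@np.linalg.inv(K).T@T[:3,:3].T
    return T[:3,3],d/np.linalg.norm(d,axis=1,keepdims=True)
def proj(n,X,T=None):
    K=CI[n]['intrinsics'];T=CI[n]['world_from_camera'] if T is None else T
    p=(np.atleast_2d(X)-T[:3,3])@T[:3,:3]@K.T
    return p[:,:2]/p[:,2:]
def tri(uva,uvb):
    o1,D1=rays('scene',uva);o2,D2=rays('side',uvb);out=[]
    for a,b in zip(D1,D2):
        A=sum(np.eye(3)-np.outer(d,d) for d in (a,b));B=(np.eye(3)-np.outer(a,a))@o1+(np.eye(3)-np.outer(b,b))@o2
        X=np.linalg.solve(A,B);g=np.linalg.norm(np.cross(X-o1,a)-0)*1e3;out.append([*X,g])
    return np.array(out)
def wristT():
    from scipy.spatial.transform import Rotation as R
    s=ctrl.get_state();M=np.eye(4);M[:3,:3]=R.from_rotvec(s['orientation']).as_matrix();M[:3,3]=s['eef_pos']
    return M@CI['wrist']['tool_from_camera']
def at_z(n,uv,z,T=None):
    o,d=rays(n,uv,T);return o+d*((z-o[2])/d[:,2])[:,None]
E
cat > m1.py <<'E'
from h import *
np.set_printoptions(precision=4,suppress=True)
S=lambda k,ox,oy,p:np.array(p)/k+[ox,oy]
print('tips\n',tri(S(4.5,90,190,[(238,22),(316,68),(412,120),(497,165)]),S(4,370,220,[(410,388),(332,315),(242,230),(178,165)])))
print('xbar\n',tri(S(4.5,90,190,[(45,103),(425,320)]),S(4,370,220,[(597,382),(252,77)])))
print('tray\n',tri(S(5,370,270,[(162,85),(525,192),(465,500),(70,370)]),S(5,215,170,[(232,298),(60,170),(268,55),(440,172)])))
print('P stub, bar',tri(S(5,220,210,[(200,190),(258,70)]),S(5,250,215,[(525,397),(437,376)])))
print('Q stub, bars',tri(S(5,220,210,[(686,303),(578,222),(738,170)]),S(5,250,215,[(167,165),(245,143),(80,150)])))
print('R stub, bar',tri(S(5,220,210,[(367,455),(281,332)]),S(5,250,215,[(490,135),(535,120)])))
E
python3 m1.py
```

```text
tips
 [[ 0.5211 -0.4397  0.1613  3.2088]
 [ 0.5392 -0.3741  0.158   3.91  ]
 [ 0.5601 -0.2944  0.1581  3.1052]
 [ 0.5779 -0.2295  0.1585  4.4153]]
xbar
 [[ 0.6125 -0.5131  0.1479  2.1962]
 [ 0.6899 -0.2099  0.1493  4.2501]]
tray
 [[0.4772 0.2899 0.0206 6.2068]
 [0.4826 0.4773 0.0209 5.51  ]
 [0.6681 0.4708 0.0219 3.1168]
 [0.6619 0.2865 0.0185 4.4851]]
P stub, bar [[ 0.4768 -0.1186  0.0247  3.6575]
 [ 0.4218 -0.1033  0.075   3.1558]]
Q stub, bars [[0.465  0.1656 0.0263 2.9947]
 [0.4756 0.1044 0.0772 3.7912]
 [0.4059 0.1733 0.0747 4.0495]]
R stub, bar [[ 0.6217  0.0409  0.0258  3.9342]
 [ 0.6045 -0.0105  0.0819  3.2234]]
```

```bash
cat > m2.py <<'E'
from h import *
from scipy.optimize import least_squares
np.set_printoptions(precision=4,suppress=True)
S=lambda k,ox,oy,p:np.array(p)/k+[ox,oy]
sc=lambda p:S(5,220,210,p); sd=lambda p:S(5,250,215,p)
st=(-.036,0,.028);bp=(0,.046,.083);bm=(0,-.046,.083);lp=(0,.053,.006);lm=(0,-.053,.006)
# R/P handle ends: P yaw~90: lid +y -> world -x (far in scene)
L={'P':(90,[('scene',st,(200,190)),('scene',bp,(258,66)),('scene',lm,(262,285)),('side',st,(525,397)),('side',bp,(436,374)),('side',lp,(435,476)),('side',bm,(492,264))]),
'Q':(180,[('scene',st,(686,303)),('side',st,(167,165)),('scene',bp,(576,218)),('side',bp,(250,140)),('scene',bm,(738,166)),('side',bm,(77,147)),('scene',lp,(574,318)),('side',lp,(250,236))]),
'R':(-90,[('scene',st,(367,455)),('side',st,(490,135)),('scene',bm,(280,328)),('side',bp,(567,35)),('scene',lp,(303,580)),('side',lm,(527,226))])}
def w(q,p):
    c,s=np.cos(q[2]),np.sin(q[2]);return np.array([q[0]+c*p[0]-s*p[1],q[1]+s*p[0]+c*p[1],p[2]])
for k,(y0,F) in L.items():
    def f(q): return np.concatenate([proj(n,w(q,p))[0]-(sc([u])[0] if n=='scene' else sd([u])[0]) for n,p,u in F])
    r=least_squares(f,[.5,0,np.radians(y0)],loss='soft_l1')
    print(k,r.x,np.degrees(r.x[2]),np.abs(f(r.x)).max(),f(r.x).round(1))
for nm,u,z in [('tin',(226,206),.075),('bottle',(240,313),.17),('cup',(347,317),.07),('jar',(309,356),.08),('block',(299,281),.024),('spat',(238,248),.005)]:
    print(nm,at_z('scene',[u],z)[0])
E
python3 m2.py
```

```text
P [ 0.4624 -0.088   2.0099] 115.15983200197304 2.4660085070577225 [-2.1 -0.5 -2.5 -1.6 -0.9 -1.3 -0.5 -0.8 -0.  -0.8 -0.7 -0.8 -1.  -2.2]
Q [0.4402 0.1395 3.9251] 224.89117355282892 3.6288078647975794 [-1.3  0.1 -0.6 -0.8  0.4 -0.7 -3.6 -1.2 -1.7 -0.4 -0.2 -2.1 -2.7 -0.5
 -0.  -1.9]
R [ 0.6408  0.0095 -1.0635] -60.933408570099154 1.9520783340253445 [-1.7  0.4 -0.9 -1.1 -1.3 -0.5 -1.2 -2.  -0.4 -0.6 -1.  -0.6]
tin [ 0.394  -0.2594  0.075 ]
bottle [ 0.7925 -0.0045  0.17  ]
cup [0.6516 0.1932 0.07  ]
jar [0.7862 0.1476 0.08  ]
block [0.5503 0.0326 0.024 ]
spat [ 0.4794 -0.185   0.005 ]
```

Call:
{"api": "move_arm", "payload": {"plan": [{"delta_pos": [0.018,-0.033,0],"twist": -0.035,"grip": 1},{"delta_pos": [0.018,-0.033,0],"twist": -0.035,"grip": 1},{"delta_pos": [0.018,-0.033,0],"twist": -0.035,"grip": 1},{"delta_pos": [0.018,-0.033,0],"twist": -0.035,"grip": 1},{"delta_pos": [0.018,-0.033,0],"twist": -0.035,"grip": 1},{"delta_pos": [0.018,-0.033,0],"twist": -0.035,"grip": 1},{"delta_pos": [0.018,-0.033,0],"twist": -0.035,"grip": 1},{"delta_pos": [0.018,-0.033,0],"twist": -0.035,"grip": 1}]}}

```text
time_s: 0.77
eef_pos: [0.3272, 0.3273, 0.246]
orientation: [-0.896, -3.008, 0.001]
wrist_force: [0.7, -0.4, -0.0]
finger_gap: 0.0853
```

Call:
{"api": "move_arm", "payload": {"plan": [{"delta_pos": [0.019,-0.031,0],"twist": -0.035},{"delta_pos": [0.019,-0.031,0],"twist": -0.035},{"delta_pos": [0.019,-0.031,0],"twist": -0.035},{"delta_pos": [0.019,-0.031,0],"twist": -0.035},{"delta_pos": [0.019,-0.031,0],"twist": -0.035},{"delta_pos": [0.01,-0.019,0],"twist": -0.035},{"delta_pos": [0,0,0],"twist": 0}]}}

```text
invalid input
```

```bash
cat > wl.py <<'E'
from h import *
import sys
T=wristT();np.save('pics/'+sys.argv[1]+'.npy',T);snap('wrist',sys.argv[1]);s=ctrl.get_state();print(s['eef_pos'],s['wrist_force'],s['time_s'],s['finger_gap'],np.degrees(2*np.arctan2(s['orientation'][1],s['orientation'][0])-np.pi/2)%360)
E
python3 wl.py w1
```

```text
[0.33014734 0.32201545 0.24573454] [ 0.93507829 -4.11619998  0.25142032] 0.8167 0.0852715102591939 56.515387631132455
```

View pics/w1.png

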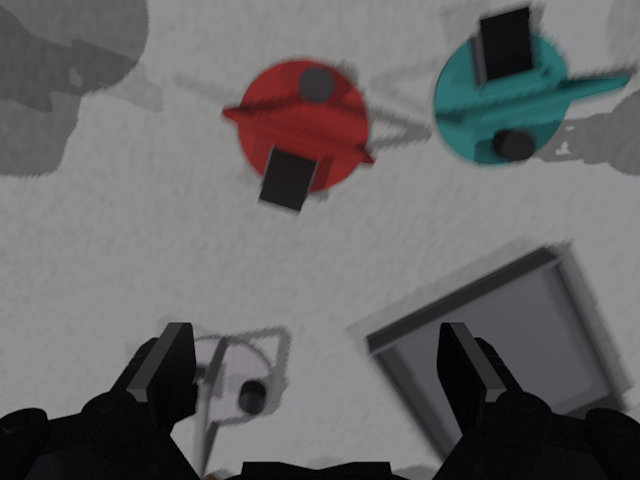

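Call:
{"api": "move_arm", "payload": {"plan": [{"delta_pos": [0.019,-0.031,0],"twist": -0.035,"grip": 1},{"delta_pos": [0.019,-0.031,0],"twist": -0.035,"grip": 1},{"delta_pos": [0.019,-0.031,0],"twist": -0.035,"grip": 1},{"delta_pos": [0.019,-0.031,0],"twist": -0.035,"grip": 1},{"delta_pos": [0.019,-0.031,0],"twist": -0.035,"grip": 1},{"delta_pos": [0.01,-0.019,0],"twist": -0.035,"grip": 1},{"delta_pos": [0,0,0],"twist": 0,"grip": 1}]}}

```text
time_s: 1.4
eef_pos: [0.4381, 0.1402, 0.2452]
orientation: [-1.233, -2.889, 0.007]
wrist_force: [-0.3, -0.3, -0.3]
finger_gap: 0.0853
```

```bash
python3 wl.py w2
```

```text
[0.43706483 0.14144798 0.24503327] [0.90672051 0.19176963 0.3758313 ] 1.45 0.08554152533566152 43.862130184665375
```

View pics/w2.png

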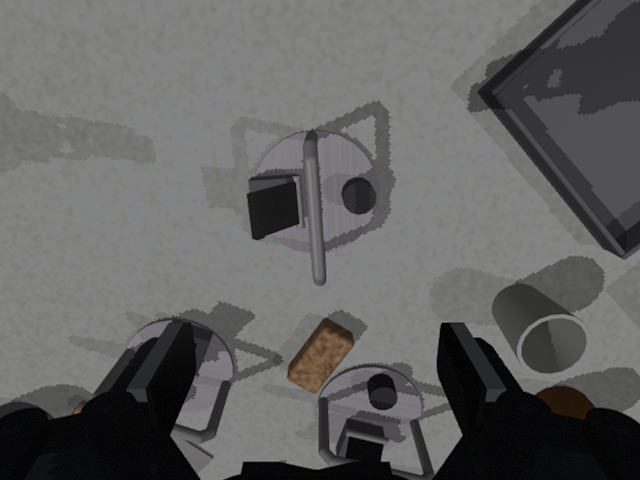

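```bash
python3 - <<'E'
from h import *
np.set_printoptions(precision=4,suppress=True)
T=np.load('pics/w2.npy')
b=at_z('wrist',[(311,134),(320,282)],.08,T);print(b,b.mean(0),np.linalg.norm(b[1]-b[0]),np.degrees(np.arctan2(*(b[0]-b[1])[1::-1]))) 
d=at_z('wrist',[(253,190),(382,190),(318,128),(318,252)],.006,T);print(d)
print('stub',at_z('wrist',[(359,196)],.028,T))
print('flap end corners',at_z('wrist',[(248,185),(254,240)],.055,T))
print('tray corners',at_z('wrist',[(488,93),(621,257)],.03,T))
E
```

```text
[[0.3949 0.1777 0.08  ]
 [0.4735 0.1046 0.08  ]] [0.4342 0.1412 0.08  ] 0.107260291931098 137.08106555885956
[[0.3952 0.1028 0.006 ]
 [0.4757 0.18   0.006 ]
 [0.3997 0.1793 0.006 ]
 [0.4755 0.1003 0.006 ]]
stub [[0.46   0.1649 0.028 ]]
flap end corners [[0.3879 0.1163 0.055 ]
 [0.4197 0.0866 0.055 ]]
tray corners [[0.4728 0.2872 0.03  ]
 [0.6577 0.2818 0.03  ]]
```

Call:
{"api": "move_arm", "payload": {"plan": [{"delta_pos": [-0.012,-0.012,0],"twist": 0.035,"grip": 0},{"delta_pos": [-0.012,-0.012,-0.01],"twist": 0,"grip": 0},{"delta_pos": [-0.011,-0.011,-0.03],"twist": 0,"grip": 0},{"delta_pos": [0,0,-0.035],"twist": 0,"grip": 0},{"delta_pos": [0,0,-0.035],"twist": 0,"grip": 0},{"delta_pos": [0,0,-0.01],"twist": 0,"grip": 0},{"delta_pos": [0,0,0],"twist": 0,"grip": 0}]}}

```text
time_s: 2.03
eef_pos: [0.398, 0.1124, 0.1232]
orientation: [1.164, 2.917, 0.002]
wrist_force: [-0.5, -0.6, 0.4]
finger_gap: 0.0007
```

```bash
python3 wl.py w3; python3 -c "
from h import *
snap('side','d3')"
```

```text
[0.39781934 0.11248364 0.12383605] [-1.1888124   0.48356131  0.56647893] 2.0833 -0.00014024903306260322 46.521935357490705
```

View pics/w3.png

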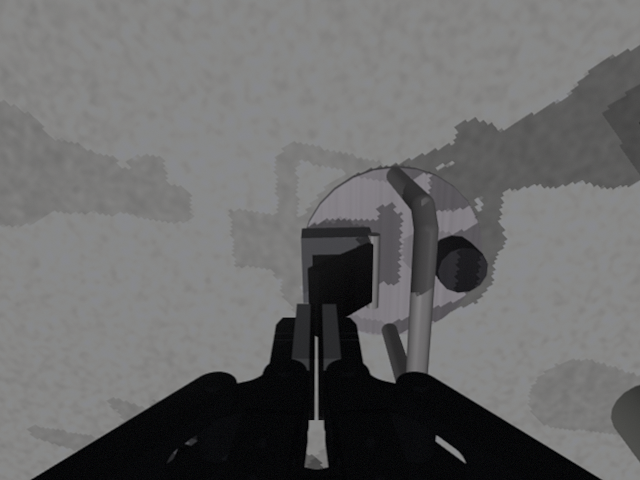

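View pics/d3.png

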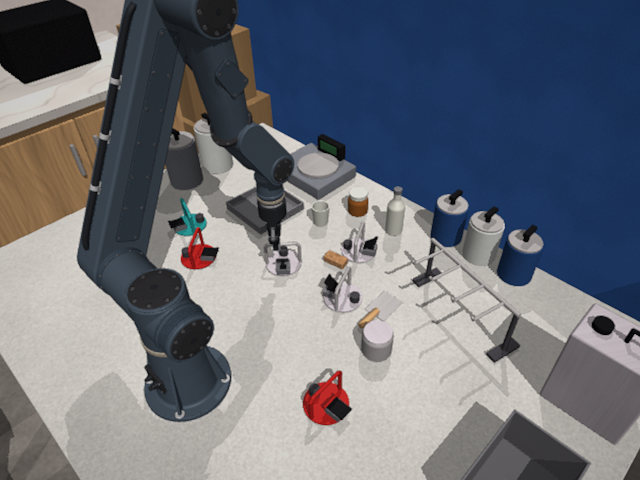

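Call:
{"api": "move_arm", "payload": {"plan": [{"delta_pos": [0.004,-0.006,-0.015],"twist": 0,"grip": 0},{"delta_pos": [0,0,-0.015],"twist": 0,"grip": 0},{"delta_pos": [0,0,-0.006],"twist": 0,"grip": 0},{"delta_pos": [0,0,-0.005],"twist": 0,"grip": 0}]}}

```text
time_s: 2.47
eef_pos: [0.4074, 0.109, 0.0877]
orientation: [1.149, 2.905, 0.012]
wrist_force: [-0.3, -0.0, 0.9]
finger_gap: 0.0
```

Call:
{"api": "move_arm", "payload": {"plan": [{"delta_pos": [0,0,-0.005],"twist": 0,"grip": 0},{"delta_pos": [0,0,-0.005],"twist": 0,"grip": 0},{"delta_pos": [0,0,-0.004],"twist": 0,"grip": 0}]}}

```text
time_s: 2.72
eef_pos: [0.4065, 0.1093, 0.0754]
orientation: [1.145, 2.907, 0.011]
wrist_force: [0.5, 0.5, 0.6]
finger_gap: 0.0004
```

Call:
{"api": "move_arm", "payload": {"plan": [{"delta_pos": [-0.003,-0.003,-0.004],"twist": 0,"grip": 0},{"delta_pos": [0,0,-0.004],"twist": 0,"grip": 0}]}}

```text
time_s: 2.88
eef_pos: [0.4043, 0.1065, 0.0678]
orientation: [1.143, 2.904, 0.013]
wrist_force: [-1.0, -0.2, 2.0]
finger_gap: 0.0002
```

Call:
{"api": "move_arm", "payload": {"plan": [{"delta_pos": [0,0,-0.004],"twist": 0,"grip": 0},{"delta_pos": [0,0,-0.004],"twist": 0,"grip": 0}]}}

```text
time_s: 3.05
eef_pos: [0.4049, 0.1064, 0.0595]
orientation: [1.143, 2.903, 0.014]
wrist_force: [-0.1, -0.7, 0.5]
finger_gap: 0.0
```

Call:
{"api": "move_arm", "payload": {"plan": [{"delta_pos": [-0.001,0,-0.004],"twist": 0,"grip": 0},{"delta_pos": [0,0,-0.003],"twist": 0,"grip": 0}]}}

```text
time_s: 3.22
eef_pos: [0.4042, 0.1064, 0.0516]
orientation: [1.143, 2.902, 0.014]
wrist_force: [-1.5, 0.7, 0.1]
finger_gap: 0.0003
```

Call:
{"api": "move_arm", "payload": {"plan": [{"delta_pos": [0,0,-0.003],"twist": 0,"grip": 0},{"delta_pos": [0,0,-0.003],"twist": 0,"grip": 0}]}}

```text
time_s: 3.38
eef_pos: [0.4041, 0.1063, 0.0455]
orientation: [1.142, 2.902, 0.014]
wrist_force: [-4.3, -2.2, 53.2]
finger_gap: -0.0
```

```bash
python3 wl.py w4
```

```text
[0.40402819 0.10630546 0.04608621] [-2.4009151  -1.07661444 32.1746607 ] 3.4333 0.00026621847683177006 47.02937009353355
```

View pics/w4.png

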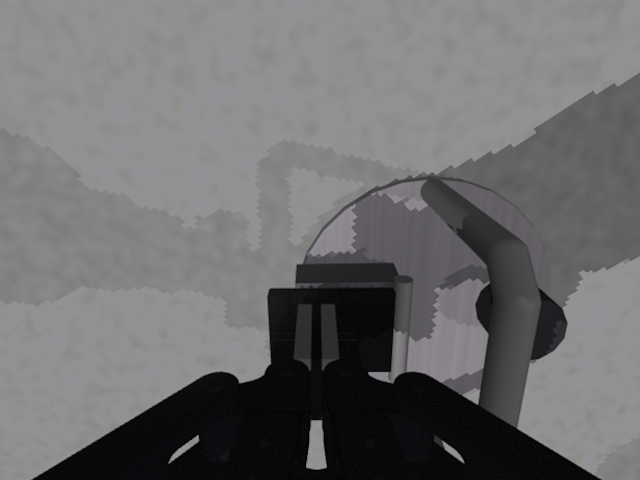

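Call:
{"api": "move_arm", "payload": {"plan": [{"delta_pos": [0,0,0.03],"twist": 0,"grip": 0},{"delta_pos": [0,0,0.04],"twist": 0,"grip": 0},{"delta_pos": [0,0,0.04],"twist": -0.1,"grip": 0},{"delta_pos": [0.005,-0.016,0.035],"twist": -0.124,"grip": 0},{"delta_pos": [0.005,-0.016,0.03],"twist": -0.124,"grip": 0},{"delta_pos": [0.005,-0.016,0.02],"twist": -0.124,"grip": 0.5},{"delta_pos": [0.005,-0.016,0],"twist": -0.124,"grip": 1},{"delta_pos": [0.005,-0.016,0],"twist": -0.124,"grip": 1}]}}

```text
time_s: 4.1
eef_pos: [0.4263, 0.0256, 0.2483]
orientation: [2.107, 2.305, 0.012]
wrist_force: [0.2, 0.2, 0.4]
finger_gap: 0.0362
```

Call:
{"api": "move_arm", "payload": {"plan": [{"delta_pos": [0.004,-0.016,0],"twist": -0.124,"grip": 1},{"delta_pos": [0.004,-0.016,0],"twist": -0.124,"grip": 1},{"delta_pos": [0.004,-0.016,0],"twist": -0.124,"grip": 1},{"delta_pos": [0.004,-0.016,0],"twist": -0.124,"grip": 1},{"delta_pos": [0.004,-0.016,0],"twist": -0.124,"grip": 1},{"delta_pos": [0.004,-0.016,0],"twist": -0.124,"grip": 1},{"delta_pos": [0.004,-0.016,0],"twist": -0.124,"grip": 1},{"delta_pos": [0,0,0],"twist": -0.124,"grip": 1}]}}

```text
time_s: 4.77
eef_pos: [0.456, -0.0942, 0.2479]
orientation: [2.95, 1.007, -0.001]
wrist_force: [0.6, 0.4, -1.4]
finger_gap: 0.0854
```

```bash
python3 wl.py w5
```

```text
[ 0.45519708 -0.09299843  0.24762453] [ 0.21245082 -0.24774137 -0.47283579] 4.8167 0.08500240899799279 307.4713769399099
```

View pics/w5.png

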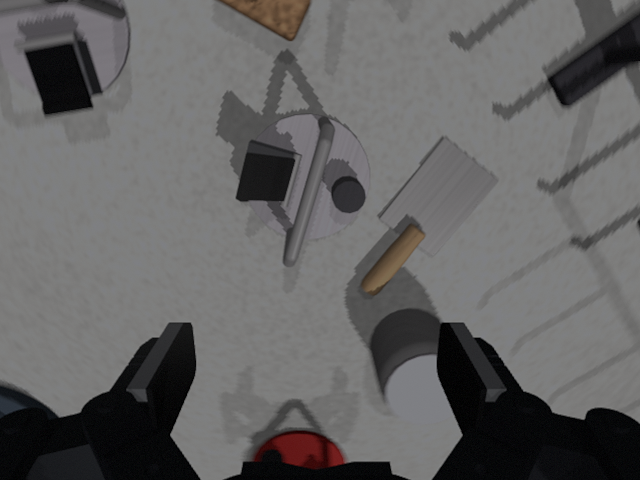

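```bash
cat > lid.py <<'E'
from h import *
np.set_printoptions(precision=4,suppress=True)
def lid(T,b1,b2,stub,disc=None):
    b=at_z('wrist',[b1,b2],.08,T);m=b.mean(0);s=at_z('wrist',[stub],.028,T)[0]
    d=at_z('wrist',disc,.006,T) if disc else None
    a=np.arctan2(*(b[0]-b[1])[1::-1])+np.pi/2
    v=(m-s)[:2];x=np.array([np.cos(a),np.sin(a)])
    if x@v<0:a+=np.pi
    print('bar mid',m[:2],'len',np.linalg.norm(b[1]-b[0]),'yaw bar',np.degrees(a)%360,'yaw stub',np.degrees(np.arctan2(v[1],v[0]))%360,'stub dist',np.linalg.norm(v))
    if disc: print('disc',(d[0]+d[1])[:2]/2,(d[2]+d[3])[:2]/2, np.linalg.norm(d[0]-d[1]),np.linalg.norm(d[2]-d[3]))
E
python3 - <<'E'
from lid import *
T=np.load('pics/w2.npy');lid(T,(311,134),(320,282),(359,196),[(253,190),(382,190),(318,128),(318,252)])
T=np.load('pics/w5.npy')
lid(T,(327,120),(289,264),(348,195),[(245,180),(371,178),(308,113),(310,240)])
E
```

```text
bar mid [0.4342 0.1412] len 0.107260291931098 yaw bar 227.08106555885956 yaw stub 222.6272100497382 stub dist 0.0349814469630032
disc [0.4354 0.1414] [0.4376 0.1398] 0.11156511539686584 0.10946928185850445
bar mid [ 0.4639 -0.085 ] len 0.10613148108805116 yaw bar 112.82384220485123 yaw stub 107.84583775448188 stub dist 0.03601331381468494
disc [ 0.4621 -0.088 ] [ 0.462 -0.089] 0.1088493434281341 0.11085031864107898
```

Call:
{"api": "move_arm", "payload": {"plan": [{"delta_pos": [-0.004,0.02,0],"twist": -0.11,"grip": 0},{"delta_pos": [-0.004,0.02,0],"twist": -0.11,"grip": 0},{"delta_pos": [-0.003,0.01,-0.03],"twist": -0.05,"grip": 0},{"delta_pos": [0,0,-0.04],"twist": 0,"grip": 0},{"delta_pos": [0,0,-0.04],"twist": 0,"grip": 0},{"delta_pos": [0,0,-0.02],"twist": 0,"grip": 0},{"delta_pos": [0,0,-0.01],"twist": 0,"grip": 0},{"delta_pos": [0,0,0],"twist": 0,"grip": 0}]}}

```text
time_s: 5.48
eef_pos: [0.4439, -0.0394, 0.1032]
orientation: [3.057, 0.605, 0.003]
wrist_force: [0.3, -0.1, 0.3]
finger_gap: -0.0001
```

```bash
python3 wl.py w6
```

```text
[ 0.44417744 -0.03952878  0.10395357] [-0.44541255  0.64258481 -0.11757586] 5.5333 3.0459302070244788e-05 292.3781775585164
```

View pics/w6.png

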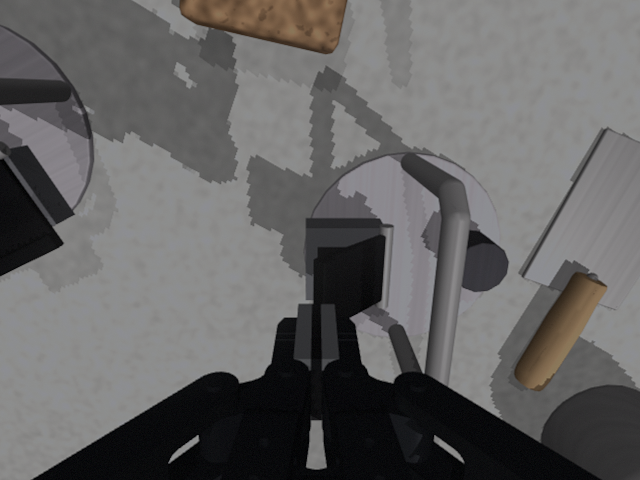

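Call:
{"api": "move_arm", "payload": {"plan": [{"delta_pos": [0.001,-0.003,-0.01],"twist": 0,"grip": 0},{"delta_pos": [0,0,-0.007],"twist": 0,"grip": 0},{"delta_pos": [0,0,-0.004],"twist": 0,"grip": 0}]}}

```text
time_s: 5.78
eef_pos: [0.4468, -0.0424, 0.0844]
orientation: [3.053, 0.611, 0.011]
wrist_force: [0.3, 0.4, -0.1]
finger_gap: 0.0001
```

Call:
{"api": "move_arm", "payload": {"plan": [{"delta_pos": [0,0,-0.004],"twist": 0,"grip": 0},{"delta_pos": [0,0,-0.004],"twist": 0,"grip": 0}]}}

```text
time_s: 5.95
eef_pos: [0.4455, -0.0407, 0.0774]
orientation: [3.056, 0.61, 0.009]
wrist_force: [-0.8, 2.2, 2.8]
finger_gap: -0.0
```

Call:
{"api": "move_arm", "payload": {"plan": [{"delta_pos": [0,0,-0.004],"twist": 0,"grip": 0},{"delta_pos": [0,0,-0.003],"twist": 0,"grip": 0}]}}

```text
time_s: 6.12
eef_pos: [0.4456, -0.0403, 0.071]
orientation: [3.055, 0.612, 0.011]
wrist_force: [-0.2, 0.3, 2.6]
finger_gap: 0.0003
```

Call:
{"api": "move_arm", "payload": {"plan": [{"delta_pos": [0,0,-0.003],"twist": 0,"grip": 0},{"delta_pos": [0,0,-0.002],"twist": 0,"grip": 0}]}}

```text
time_s: 6.28
eef_pos: [0.4455, -0.0398, 0.0676]
orientation: [3.055, 0.612, 0.013]
wrist_force: [-2.4, 6.1, 28.8]
finger_gap: 0.0001
```

```bash
python3 wl.py w7
```

```text
[ 0.44548984 -0.03972068  0.06773741] [-2.82291564  3.34727791 21.00920075] 6.3333 -9.498906573221331e-05 292.64495707681084
```

View pics/w7.png

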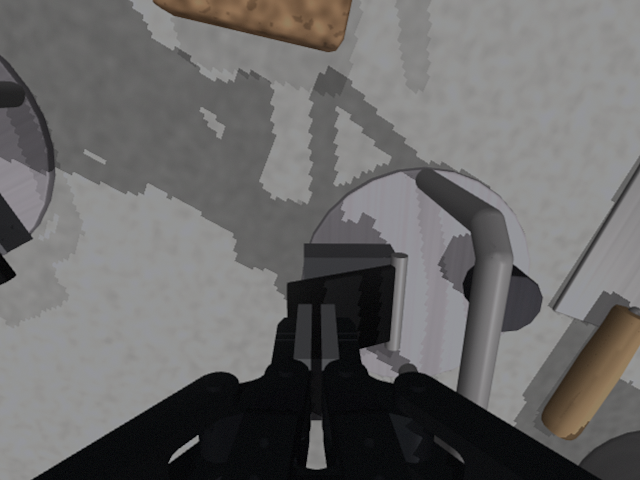

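Call:
{"api": "move_arm", "payload": {"plan": [{"delta_pos": [0,0,0.025],"twist": 0,"grip": 0},{"delta_pos": [0,0,0.035],"twist": 0,"grip": 0.3},{"delta_pos": [0.006,-0.015,0.01],"twist": 0,"grip": 0.55},{"delta_pos": [0.006,-0.015,0],"twist": 0,"grip": 0.55},{"delta_pos": [0.006,-0.015,0],"twist": 0,"grip": 0.55},{"delta_pos": [0,0,0],"twist": 0,"grip": 0.55}]}}

```text
time_s: 6.83
eef_pos: [0.4666, -0.0874, 0.1424]
orientation: [3.048, 0.617, 0.022]
wrist_force: [-0.1, -0.1, -0.5]
finger_gap: 0.0471
```

```bash
python3 wl.py w8; python3 - <<'E'
from h import *
S=lambda k,ox,oy,p:np.array(p)/k+[ox,oy]
a=at_z('scene',S(5,370,270,[(162,85),(525,192),(465,500),(70,370)]),.03);b=at_z('side',S(5,215,170,[(232,298),(60,170),(268,55),(440,172)]),.03)
print(a.mean(0),b.mean(0))
E
```

```text
[ 0.46515357 -0.08606051  0.14202856] [-0.18057917  0.70256032 -1.12796403] 6.8833 0.046630013251802126 292.8841845575568
[0.57583263 0.38447379 0.03      ] [0.5660397  0.36558082 0.03      ]
```

View pics/w8.png

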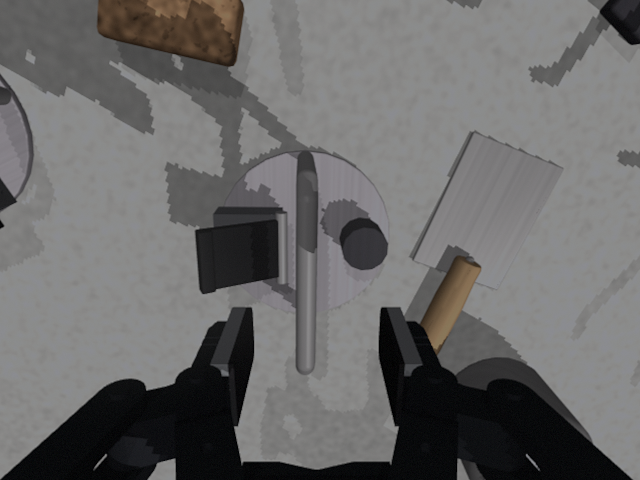

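```bash
python3 - <<'E'
from lid import *
lid(np.load('pics/w8.npy'),(306,153),(306,374),(364,243),[(216,230),(390,230),(305,150),(305,314)])
E
```

```text
bar mid [ 0.4672 -0.0848] len 0.11285945790923764 yaw bar 112.41299650576575 yaw stub 107.30124590160082 stub dist 0.035234351296055434
disc [ 0.4652 -0.0849] [ 0.461  -0.0876] 0.11124395406525055 0.11082873324066882
```

Call:
{"api": "move_arm", "payload": {"plan": [{"delta_pos": [-0.001,0.002,-0.02],"twist": 0,"grip": 0.55},{"delta_pos": [0,0,-0.02],"twist": 0,"grip": 0.55},{"delta_pos": [0,0,-0.015],"twist": 0,"grip": 0.55},{"delta_pos": [0,0,-0.006],"twist": 0,"grip": 0.55},{"delta_pos": [0,0,0],"twist": 0,"grip": 0.0},{"delta_pos": [0,0,0],"twist": 0,"grip": 0.0},{"delta_pos": [0,0,0],"twist": 0,"grip": 0.0},{"delta_pos": [0,0,0],"twist": 0,"grip": 0.0}], "newtons": 60}}

```text
time_s: 7.55
eef_pos: [0.4634, -0.0818, 0.0796]
orientation: [3.048, 0.619, 0.021]
wrist_force: [-0.4, 1.1, -3.1]
finger_gap: 0.008
```

Call:
{"api": "move_arm", "payload": {"plan": [{"delta_pos": [0,0,0.01],"twist": 0,"grip": 0},{"delta_pos": [0,0,0.02],"twist": 0,"grip": 0},{"delta_pos": [0,0,0.03],"twist": 0,"grip": 0},{"delta_pos": [0,0,0.03],"twist": 0,"grip": 0},{"delta_pos": [0,0,0.03],"twist": 0,"grip": 0},{"delta_pos": [0,0,0],"twist": 0,"grip": 0}]}}

```text
time_s: 8.05
eef_pos: [0.4585, -0.0788, 0.2038]
orientation: [3.056, 0.619, 0.008]
wrist_force: [2.0, 0.2, -1.8]
finger_gap: 0.0077
```

```bash
python3 wl.py w9;python3 -c "
from h import *
snap('scene','s9')"
```

```text
[ 0.45730213 -0.0783145   0.20181775] [-0.16925916 -0.96858077 -3.86693749] 8.1 0.008181359877076575 292.90565878265863
```

View pics/w9.png

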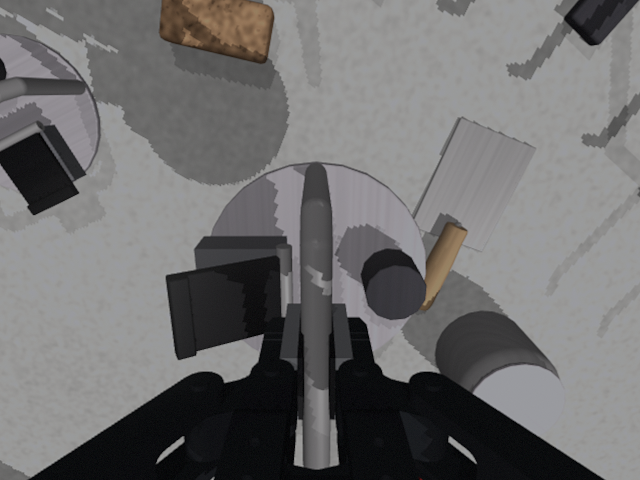

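View pics/s9.png

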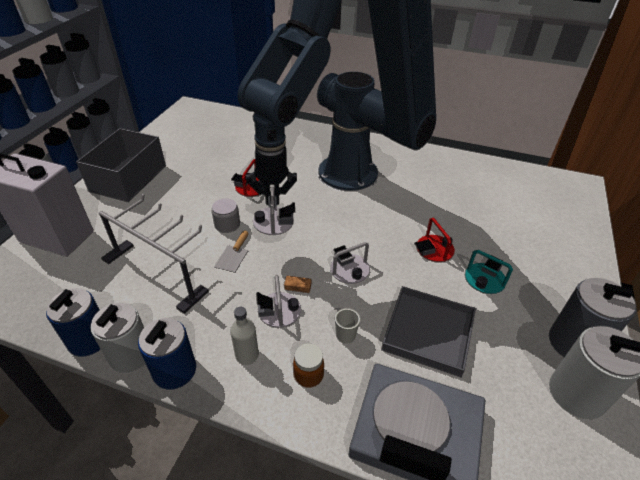

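Call:
{"api": "move_arm", "payload": {"plan": [{"delta_pos": [0.005,0.02,0.005],"twist": 0,"grip": 0},{"delta_pos": [0.009,0.035,0],"twist": 0,"grip": 0},{"delta_pos": [0.009,0.038,0],"twist": 0,"grip": 0},{"delta_pos": [0.009,0.038,0],"twist": 0,"grip": 0},{"delta_pos": [0.009,0.038,0],"twist": 0,"grip": 0},{"delta_pos": [0.009,0.038,0],"twist": 0,"grip": 0},{"delta_pos": [0.009,0.038,0],"twist": 0,"grip": 0},{"delta_pos": [0.009,0.038,0],"twist": 0,"grip": 0}]}}

```text
time_s: 8.82
eef_pos: [0.5134, 0.2099, 0.1908]
orientation: [3.068, 0.596, -0.052]
wrist_force: [1.1, -0.1, -3.1]
finger_gap: 0.0079
```

Remaining (0.055, 0.168).

Call:
{"api": "move_arm", "payload": {"plan": [{"delta_pos": [0.011,0.036,0],"twist": 0,"grip": 0},{"delta_pos": [0.011,0.036,0],"twist": 0,"grip": 0},{"delta_pos": [0.011,0.036,0],"twist": 0,"grip": 0},{"delta_pos": [0.011,0.03,0],"twist": 0,"grip": 0},{"delta_pos": [0.008,0.016,0],"twist": 0,"grip": 0},{"delta_pos": [0,0,0],"twist": 0,"grip": 0},{"delta_pos": [0,0,0],"twist": 0,"grip": 0}]}}

```text
time_s: 9.4
eef_pos: [0.5547, 0.3786, 0.1685]
orientation: [3.062, 0.612, -0.103]
wrist_force: [-0.2, -1.4, -3.7]
finger_gap: 0.0081
```

```bash
python3 wl.py w10;python3 -c "
from h import *
snap('scene','s10');print(proj('scene',[[.568,.378,.005]]))"
```

```text
[0.55427931 0.37823825 0.16816796] [ 0.15856978 -0.23407715 -3.45711014] 9.45 0.008100537038140709 292.55238983462596
[[426.72624094 328.15799653]]
```

View pics/w10.png

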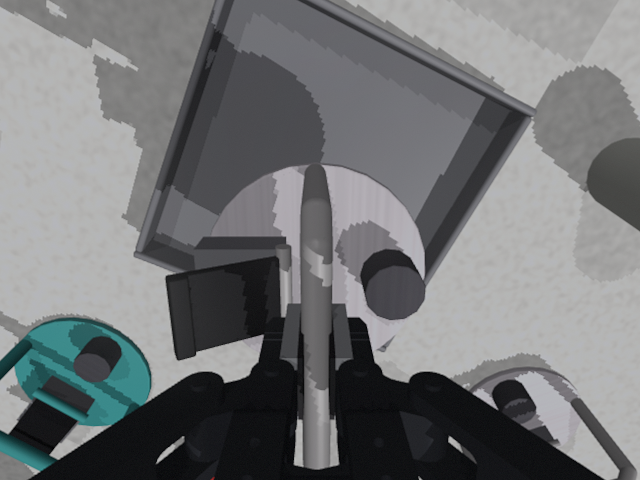

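View pics/s10.png

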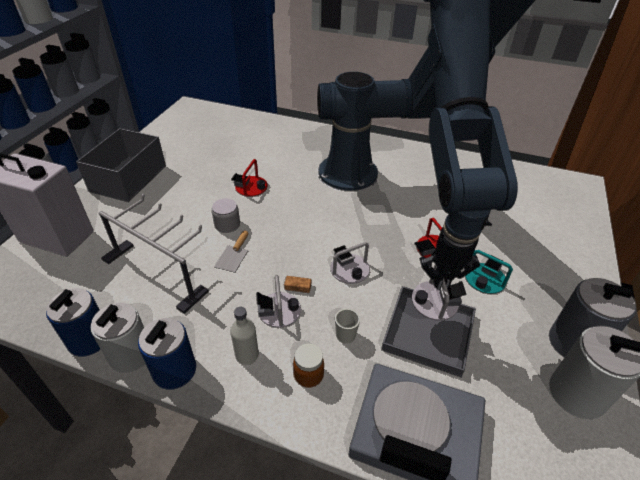

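```bash
python3 - <<'E'
from h import *
from scipy.spatial.transform import Rotation as R
T=np.load('pics/w10.npy')
b=at_z('wrist',[(138,251),(532,113)],.03,T);print(b,b.mean(0),np.linalg.norm(b[0]-b[1]))
s=ctrl.get_state();print(R.from_rotvec(s['orientation']).as_matrix().round(3),s['joint_positions'].round(3))
E
```

```text
[[0.48582067 0.47584554 0.03      ]
 [0.65991728 0.28533795 0.03      ]] [0.57286897 0.38059175 0.03      ] 0.25807512239491
[[ 0.922  0.383 -0.062]
 [ 0.382 -0.924 -0.031]
 [-0.068  0.005 -0.998]] [ 0.432  0.704  1.328 -0.002  1.178  1.611]
```

Call:
{"api": "move_arm", "payload": {"plan": [{"delta_pos": [0.01,0.002,-0.01],"twist": 0,"grip": 0},{"delta_pos": [0.008,0.002,-0.015],"twist": 0,"grip": 0},{"delta_pos": [0.003,0.001,-0.015],"twist": 0,"grip": 0},{"delta_pos": [0,0,-0.015],"twist": 0,"grip": 0},{"delta_pos": [0,0,-0.01],"twist": 0,"grip": 0},{"delta_pos": [0,0,-0.005],"twist": 0,"grip": 0},{"delta_pos": [0,0,0],"twist": 0,"grip": 0}]}}

```text
time_s: 10.08
eef_pos: [0.5735, 0.3735, 0.0902]
orientation: [3.06, 0.596, -0.121]
wrist_force: [-0.6, 0.0, -3.0]
finger_gap: 0.008
```

Call:
{"api": "move_arm", "payload": {"plan": [{"delta_pos": [0.001,0.005,-0.001],"twist": 0,"grip": 0},{"delta_pos": [0,0,-0.001],"twist": 0,"grip": 0}]}}

```text
time_s: 10.25
eef_pos: [0.5743, 0.378, 0.0877]
orientation: [3.06, 0.594, -0.123]
wrist_force: [0.4, 1.1, -2.5]
finger_gap: 0.0079
```

```bash
python3 wl.py w11;python3 -c "
from h import *
snap('side','d11');snap('scene','s11')
import cv2
for f,x,y in(('d11',200,150),('s11',370,230)):
  im=cv2.imread('pics/%s.png'%f);cv2.imwrite('pics/%sc.png'%f,cv2.resize(im[y:y+130,x:x+150],None,fx=5,fy=4.5,interpolation=2))"
```

```text
[0.57421765 0.37748292 0.08770425] [-0.04048143 -1.02834623 -3.13858515] 10.3 0.008178027953145983 291.9742085293848
```

View pics/d11c.png

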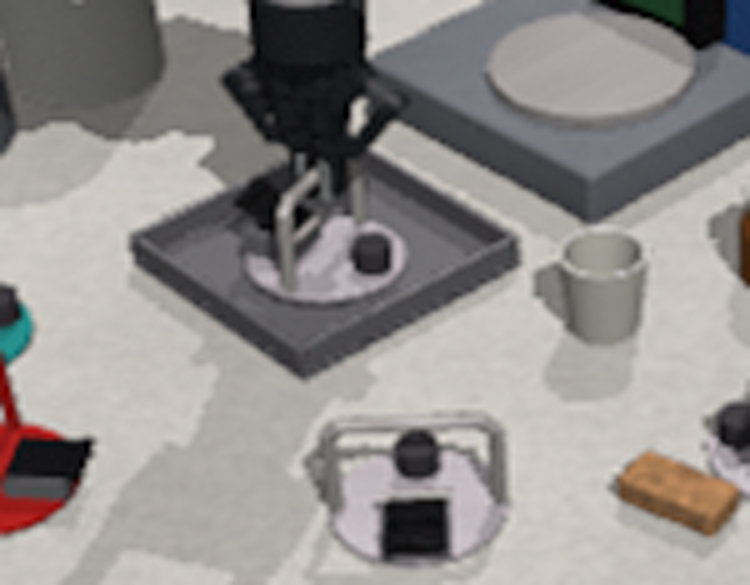

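View pics/s11c.png

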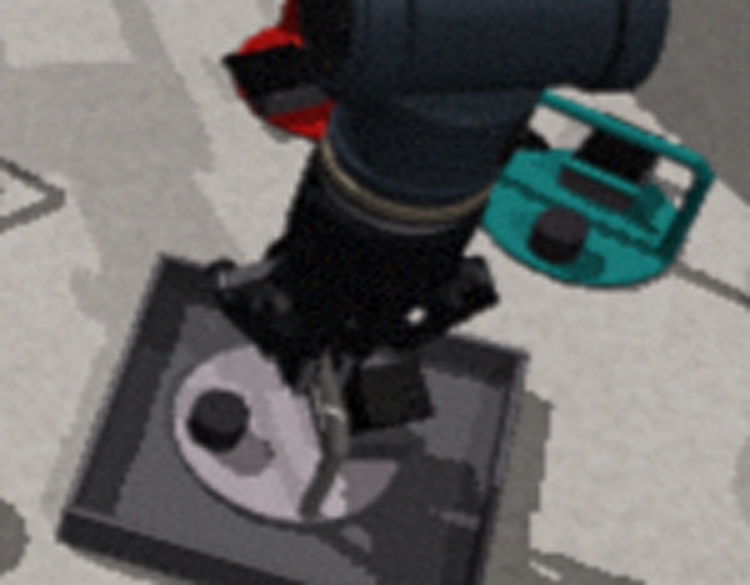

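Call:
{"api": "move_arm", "payload": {"plan": [{"delta_pos": [0,0,-0.002],"twist": 0,"grip": 0},{"delta_pos": [0,0,-0.001],"twist": 0,"grip": 0}]}}

```text
time_s: 10.57
eef_pos: [0.5751, 0.3782, 0.0868]
orientation: [3.06, 0.595, -0.118]
wrist_force: [0.0, -0.3, -3.5]
finger_gap: 0.0081
```

Call:
{"api": "move_arm", "payload": {"plan": [{"delta_pos": [0,0,-0.003],"twist": 0,"grip": 0},{"delta_pos": [0,0,-0.002],"twist": 0,"grip": 0}]}}

```text
time_s: 10.73
eef_pos: [0.574, 0.3778, 0.0855]
orientation: [3.058, 0.596, -0.122]
wrist_force: [-3.0, -1.3, 6.0]
finger_gap: 0.008
```

Call:
{"api": "move_arm", "payload": {"plan": [{"delta_pos": [0,0,0],"twist": 0,"grip": 0.2},{"delta_pos": [0,0,0],"twist": 0,"grip": 0.4},{"delta_pos": [0,0,0],"twist": 0,"grip": 0.55},{"delta_pos": [0,0,0.015],"twist": 0,"grip": 0.55},{"delta_pos": [0,0,0.03],"twist": 0,"grip": 0.55},{"delta_pos": [0,0,0.035],"twist": 0,"grip": 0.55},{"delta_pos": [0,0,0.035],"twist": 0,"grip": 1},{"delta_pos": [0,0,0.02],"twist": 0,"grip": 1}]}}

```text
time_s: 11.4
eef_pos: [0.572, 0.377, 0.2253]
orientation: [3.057, 0.596, -0.131]
wrist_force: [1.0, -0.3, -0.3]
finger_gap: 0.0696
```

```bash
python3 wl.py w12;python3 -c "
from h import *
s=ctrl.get_state()['joint_positions'];print(s[1]+s[2]+s[4]-np.pi)"
```

```text
[0.57392894 0.37790834 0.22959324] [ 1.13708786 -0.03544887  2.74224528] 11.45 0.07639217860573976 292.0577495836953
0.07999986099819534
```

View pics/w12.png

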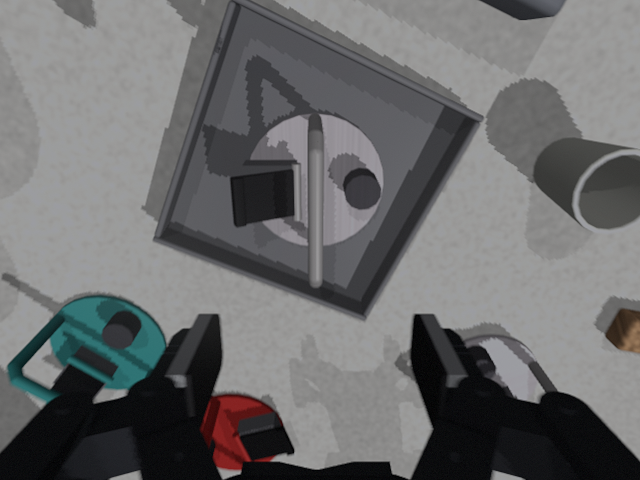

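Call:
{"api": "move_arm", "payload": {"plan": [{"delta_pos": [0.006,-0.037,0],"twist": 0.02,"grip": 1},{"delta_pos": [0.006,-0.037,0],"twist": 0.02,"grip": 1},{"delta_pos": [0.006,-0.037,0],"twist": 0.02,"grip": 1},{"delta_pos": [0.006,-0.037,0],"twist": 0.02,"grip": 1},{"delta_pos": [0.006,-0.037,0],"twist": 0.02,"grip": 1},{"delta_pos": [0.006,-0.037,0],"twist": 0.02,"grip": 1},{"delta_pos": [0.006,-0.037,0],"twist": 0,"grip": 1},{"delta_pos": [0.006,-0.037,0],"twist": 0,"grip": 1}]}}

```text
time_s: 12.12
eef_pos: [0.6245, 0.0819, 0.245]
orientation: [3.01, 0.813, -0.076]
wrist_force: [0.0, 0.1, -0.1]
finger_gap: 0.085
```

Call:
{"api": "move_arm", "payload": {"plan": [{"delta_pos": [0.003,-0.035,0],"twist": 0,"grip": 1},{"delta_pos": [0.003,-0.03,0],"twist": 0,"grip": 1},{"delta_pos": [0.003,-0.01,0],"twist": 0,"grip": 1},{"delta_pos": [0,0,0],"twist": 0,"grip": 1}]}}

```text
time_s: 12.45
eef_pos: [0.6359, -0.0057, 0.2495]
orientation: [3.009, 0.797, -0.066]
wrist_force: [-0.5, 0.7, 0.1]
finger_gap: 0.0853
```

```bash
python3 wl.py w13
```

```text
[ 0.63569748 -0.00471862  0.24950856] [-0.51974929 -0.73245991  0.18894243] 12.5 0.08537981320299673 299.72438404672596
```

View pics/w13.png

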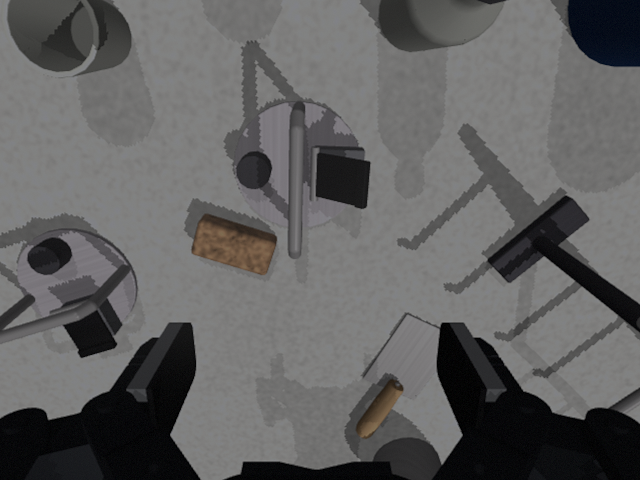

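```bash
python3 - <<'E'
from lid import *
lid(np.load('pics/w13.npy'),(298,104),(294,258),(254,170),[(233,163),(363,163),(298,98),(298,228)])
E
```

```text
bar mid [0.6409 0.0097] len 0.10947089006293384 yaw bar 297.2045029897489 yaw stub 300.0278452656528 stub dist 0.03519020623751065
disc [0.6415 0.0102] [0.6386 0.0087] 0.11106805801147397 0.11222394909491487
```

Call:
{"api": "move_arm", "payload": {"plan": [{"delta_pos": [0.01,-0.01,0],"twist": -0.02,"grip": 0},{"delta_pos": [0.01,-0.01,0],"twist": 0,"grip": 0},{"delta_pos": [0.007,-0.008,-0.03],"twist": 0,"grip": 0},{"delta_pos": [0,0,-0.035],"twist": 0,"grip": 0},{"delta_pos": [0,0,-0.035],"twist": 0,"grip": 0},{"delta_pos": [0,0,-0.025],"twist": 0,"grip": 0},{"delta_pos": [0,0,-0.01],"twist": 0,"grip": 0},{"delta_pos": [0,0,0],"twist": 0,"grip": 0}]}}

```text
time_s: 13.17
eef_pos: [0.6654, -0.0176, 0.1166]
orientation: [3.014, 0.787, -0.047]
wrist_force: [0.1, 0.3, 0.5]
finger_gap: -0.0
```

```bash
python3 wl.py w14
```

```text
[ 0.66572537 -0.01746089  0.11759235] [0.02352792 1.10549636 0.4403386 ] 13.2167 -0.00020836722567792187 299.2754327803155
```

View pics/w14.png

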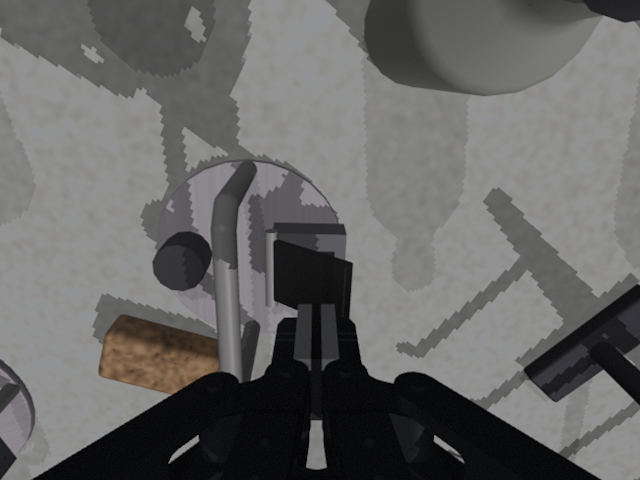

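Call:
{"api": "move_arm", "payload": {"plan": [{"delta_pos": [-0.003,-0.008,0],"twist": 0,"grip": 0},{"delta_pos": [0,-0.007,0],"twist": 0,"grip": 0},{"delta_pos": [0,0,-0.01],"twist": 0,"grip": 0},{"delta_pos": [0,0,-0.01],"twist": 0,"grip": 0}]}}

```text
time_s: 13.55
eef_pos: [0.6677, -0.0325, 0.1053]
orientation: [3.006, 0.79, -0.024]
wrist_force: [-0.3, 0.0, -0.1]
finger_gap: 0.0001
```

Call:
{"api": "move_arm", "payload": {"plan": [{"delta_pos": [0,0,-0.008],"twist": 0,"grip": 0},{"delta_pos": [0,0,-0.004],"twist": 0,"grip": 0}]}}

```text
time_s: 13.72
eef_pos: [0.6682, -0.0334, 0.0928]
orientation: [3.006, 0.788, -0.021]
wrist_force: [-0.6, 0.3, -1.0]
finger_gap: 0.0002
```

Call:
{"api": "move_arm", "payload": {"plan": [{"delta_pos": [0,0,-0.004],"twist": 0,"grip": 0},{"delta_pos": [0,0,-0.004],"twist": 0,"grip": 0}]}}

```text
time_s: 13.88
eef_pos: [0.6681, -0.0336, 0.0836]
orientation: [3.006, 0.787, -0.021]
wrist_force: [-0.2, 0.5, 0.0]
finger_gap: -0.0001
```

Call:
{"api": "move_arm", "payload": {"plan": [{"delta_pos": [-0.003,0.001,-0.004],"twist": 0,"grip": 0},{"delta_pos": [0,0,-0.004],"twist": 0,"grip": 0}]}}

```text
time_s: 14.05
eef_pos: [0.6652, -0.0328, 0.0748]
orientation: [3.006, 0.787, -0.021]
wrist_force: [0.1, -2.2, 1.1]
finger_gap: 0.0002
```

Call:
{"api": "move_arm", "payload": {"plan": [{"delta_pos": [0,0,-0.003],"twist": 0,"grip": 0},{"delta_pos": [0,0,-0.003],"twist": 0,"grip": 0}]}}

```text
time_s: 14.22
eef_pos: [0.6653, -0.0329, 0.0681]
orientation: [3.005, 0.787, -0.02]
wrist_force: [0.0, 0.2, 0.7]
finger_gap: -0.0001
```

Call:
{"api": "move_arm", "payload": {"plan": [{"delta_pos": [0,0,-0.003],"twist": 0,"grip": 0},{"delta_pos": [0,0,-0.003],"twist": 0,"grip": 0}]}}

```text
time_s: 14.38
eef_pos: [0.6654, -0.0327, 0.0615]
orientation: [3.005, 0.787, -0.02]
wrist_force: [0.3, 0.0, 0.9]
finger_gap: -0.0
```

Call:
{"api": "move_arm", "payload": {"plan": [{"delta_pos": [0,0,-0.003],"twist": 0,"grip": 0},{"delta_pos": [0,0,-0.002],"twist": 0,"grip": 0}]}}

```text
time_s: 14.55
eef_pos: [0.6654, -0.0326, 0.0559]
orientation: [3.005, 0.787, -0.02]
wrist_force: [0.9, -0.6, 1.5]
finger_gap: 0.0001
```

Past the seized range; continuing to the shut height.

Call:
{"api": "move_arm", "payload": {"plan": [{"delta_pos": [0,0,-0.003],"twist": 0,"grip": 0},{"delta_pos": [0,0,-0.002],"twist": 0,"grip": 0}]}}

```text
time_s: 14.72
eef_pos: [0.6655, -0.0327, 0.0504]
orientation: [3.005, 0.787, -0.02]
wrist_force: [-0.3, -0.1, 1.3]
finger_gap: -0.0
```

Call:
{"api": "move_arm", "payload": {"plan": [{"delta_pos": [0,0,-0.002],"twist": 0,"grip": 0}]}}

```text
time_s: 14.8
eef_pos: [0.6658, -0.0329, 0.0488]
orientation: [3.005, 0.788, -0.019]
wrist_force: [-2.0, -1.0, 13.3]
finger_gap: -0.0001
```

Call:
{"api": "move_arm", "payload": {"plan": [{"delta_pos": [0,0,-0.002],"twist": 0,"grip": 0}]}}

```text
time_s: 14.88
eef_pos: [0.6661, -0.033, 0.0486]
orientation: [3.004, 0.788, -0.019]
wrist_force: [-4.3, 0.4, 17.5]
finger_gap: 0.0001
```

```bash
python3 wl.py w15
```

```text
[ 0.66600788 -0.03302196  0.04879386] [-3.89704334  1.07757209 11.99389064] 14.9333 -5.1062008571612184e-05 299.3902085687481
```

View pics/w15.png

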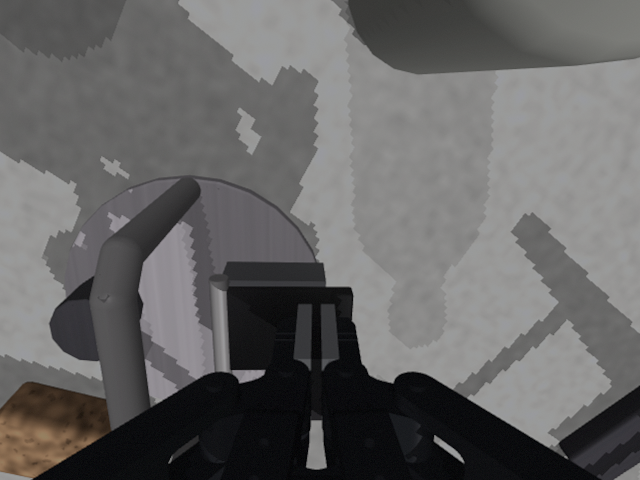

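Call:
{"api": "move_arm", "payload": {"plan": [{"delta_pos": [0,0,0.025],"twist": 0,"grip": 0},{"delta_pos": [0,0,0.035],"twist": 0,"grip": 0},{"delta_pos": [0,0,0.03],"twist": 0,"grip": 0.3},{"delta_pos": [-0.008,0.014,0],"twist": -0.02,"grip": 0.55},{"delta_pos": [-0.009,0.014,0],"twist": 0,"grip": 0.55},{"delta_pos": [-0.008,0.014,0],"twist": 0,"grip": 0.55},{"delta_pos": [0,0,0],"twist": 0,"grip": 0.55}]}}

```text
time_s: 15.52
eef_pos: [0.6375, 0.0112, 0.1413]
orientation: [3.016, 0.755, -0.024]
wrist_force: [-1.0, 0.8, 0.4]
finger_gap: 0.0474
```

```bash
python3 wl.py w16
```

```text
[0.63842729 0.01013379 0.14118817] [-0.81072538 -0.30865116 -0.53331009] 15.5667 0.04698343901518364 298.12460167462274
```

View pics/w16.png

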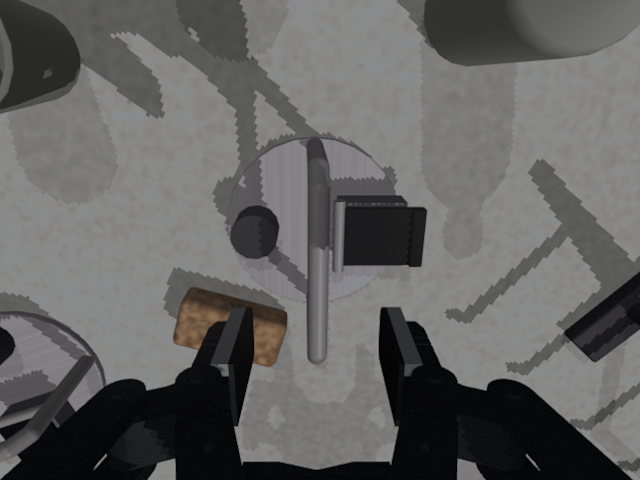

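```bash
python3 - <<'E'
from lid import *
lid(np.load('pics/w16.npy'),(317,139),(317,363),(254,232),[(230,225),(398,225),(314,137),(314,302)])
E
```

```text
bar mid [0.6439 0.0118] len 0.11285070359784409 yaw bar 298.13345059440223 yaw stub 303.4247082410159 stub dist 0.035245446963788056
disc [0.6382 0.0081] [0.6379 0.0083] 0.10666844510766887 0.11000206126044665
```

Call:
{"api": "move_arm", "payload": {"plan": [{"delta_pos": [0.003,0,-0.02],"twist": 0,"grip": 0.55},{"delta_pos": [0,0,-0.02],"twist": 0,"grip": 0.55},{"delta_pos": [0,0,-0.014],"twist": 0,"grip": 0.55},{"delta_pos": [0,0,-0.006],"twist": 0,"grip": 0.55}]}}

```text
time_s: 15.9
eef_pos: [0.6422, 0.0107, 0.0784]
orientation: [3.01, 0.761, -0.02]
wrist_force: [0.1, -0.1, 0.1]
finger_gap: 0.0472
```

Call:
{"api": "move_arm", "payload": {"plan": [{"delta_pos": [0,0,0.001],"twist": 0,"grip": 0},{"delta_pos": [0,0,0],"twist": 0,"grip": 0},{"delta_pos": [0,0,0],"twist": 0,"grip": 0},{"delta_pos": [0,0,0],"twist": 0,"grip": 0},{"delta_pos": [0,0,0.01],"twist": 0,"grip": 0},{"delta_pos": [0,0,0.02],"twist": 0,"grip": 0},{"delta_pos": [0,0,0.03],"twist": 0,"grip": 0},{"delta_pos": [0,0,0.03],"twist": 0,"grip": 0}], "newtons": 60}}

```text
time_s: 16.57
eef_pos: [0.6341, 0.0107, 0.1624]
orientation: [3.019, 0.763, -0.057]
wrist_force: [1.4, 0.1, -3.6]
finger_gap: 0.0081
```

```bash
python3 - <<'E'
from h import *
np.set_printoptions(precision=4,suppress=True)
S=lambda k,ox,oy,p:np.array(p)/k+[ox,oy]
a=S(4.5,90,190,[(238,22),(316,68),(412,120),(497,165)]);b=S(4,370,220,[(410,388),(332,315),(242,230),(178,165)])
A=at_z('scene',a,.166);B=at_z('side',b,.166);print(A,B)
a2=S(4.5,90,190,[(45,103),(425,320)]);b2=S(4,370,220,[(597,382),(252,77)])
A2=at_z('scene',a2,.154);B2=at_z('side',b2,.154);print(A2,B2)
# check bias with lids' known: cork etc
t=at_z('scene',S(5,370,270,[(162,85),(525,192),(465,500),(70,370)]),.03);print('tray',t.mean(0),at_z('side',S(5,215,170,[(232,298),(60,170),(268,55),(440,172)]),.03).mean(0))
E
```

```text
[[ 0.5246 -0.4319  0.166 ]
 [ 0.5453 -0.3633  0.166 ]
 [ 0.5659 -0.2855  0.166 ]
 [ 0.5825 -0.2204  0.166 ]] [[ 0.5197 -0.4435  0.166 ]
 [ 0.5353 -0.38    0.166 ]
 [ 0.5554 -0.3004  0.166 ]
 [ 0.5741 -0.237   0.166 ]]
[[ 0.6171 -0.5043  0.154 ]
 [ 0.6913 -0.203   0.154 ]] [[ 0.6088 -0.516   0.154 ]
 [ 0.6881 -0.2156  0.154 ]]
tray [0.5758 0.3845 0.03  ] [0.566  0.3656 0.03  ]
```

Call:
{"api": "move_arm", "payload": {"plan": [{"delta_pos": [-0.015,-0.008,0.02],"twist": 0.04,"grip": 0},{"delta_pos": [-0.025,-0.014,0.015],"twist": 0.05,"grip": 0},{"delta_pos": [-0.03,-0.017,0.01],"twist": 0.05,"grip": 0},{"delta_pos": [-0.03,-0.017,0.01],"twist": 0.05,"grip": 0},{"delta_pos": [-0.03,-0.017,0],"twist": 0.05,"grip": 0},{"delta_pos": [-0.025,-0.02,0],"twist": 0.05,"grip": 0},{"delta_pos": [-0.015,-0.03,0],"twist": 0.05,"grip": 0},{"delta_pos": [-0.004,-0.035,0],"twist": 0.05,"grip": 0}]}}

```text
time_s: 17.23
eef_pos: [0.4569, -0.1437, 0.2362]
orientation: [2.783, 1.371, -0.005]
wrist_force: [1.2, -0.8, -4.3]
finger_gap: 0.0081
```

Call:
{"api": "move_arm", "payload": {"plan": [{"delta_pos": [0,-0.035,0],"twist": 0.05,"grip": 0},{"delta_pos": [0,-0.035,0],"twist": 0.05,"grip": 0},{"delta_pos": [0,-0.035,0],"twist": 0.05,"grip": 0},{"delta_pos": [0,-0.035,0],"twist": 0.05,"grip": 0},{"delta_pos": [0,-0.035,-0.01],"twist": 0.05,"grip": 0},{"delta_pos": [0,-0.03,-0.015],"twist": 0.05,"grip": 0},{"delta_pos": [0,-0.02,-0.015],"twist": 0.05,"grip": 0},{"delta_pos": [0,0,0],"twist": 0,"grip": 0}]}}

```text
time_s: 17.9
eef_pos: [0.4507, -0.3855, 0.2064]
orientation: [2.474, 1.842, 0.007]
wrist_force: [-0.5, 0.8, -3.9]
finger_gap: 0.008
```

```bash
python3 wl.py w17; python3 -c "
from h import *
s=ctrl.get_state();print(s['joint_positions'].round(3),s['orientation'])"
```

```text
[ 0.4508487  -0.38398281  0.20743684] [-0.10302341  0.36780746 -2.96477677] 17.95 0.0076825289767032965 343.28061889091424
[-0.896  0.516  1.6    0.004  0.969 -0.606] [2.47570335 1.84132338 0.00793367]
```

View pics/w17.png

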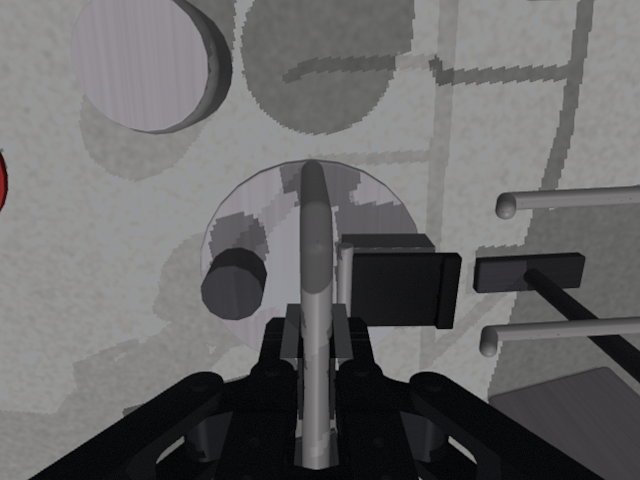

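```bash
python3 - <<'E'
from h import *
T=np.load('pics/w17.npy')
a=at_z('wrist',[(505,206),(488,340)],.164,T);print(a,np.linalg.norm(a[0]-a[1]),np.degrees(np.arctan2(*(a[0]-a[1])[1::-1])))
b=at_z('wrist',[(525,198),(635,187),(508,333),(635,322)],.15,T);print(b);
for i in(0,2):print(np.degrees(np.arctan2(*(b[i+1]-b[i])[1::-1])))
E
```

```text
[[ 0.53651311 -0.37231536  0.164     ]
 [ 0.52031434 -0.43446129  0.164     ]] 0.06422240062944913 75.39053325731763
[[ 0.55132375 -0.37748398  0.15      ]
 [ 0.59937505 -0.38729731  0.15      ]
 [ 0.53494005 -0.44506057  0.15      ]
 [ 0.59771286 -0.4592045   0.15      ]]
-11.542576405735188
-12.697800078626264
```

```bash
python3 - <<'E'
from h import *
TC=CI['wrist']['tool_from_camera']
X=np.array([[.055,0,.074],[0,.055,.074],[0,-.055,.074],[.047,0,.0],[.053,0,.07]])
print(proj('wrist',X,TC))
E
```

```text
[[317.14739403 155.25572037]
 [427.00601616 265.97264165]
 [207.34689227 266.04453401]
 [317.52471977 217.25017075]
 [317.16068234 160.99194642]]
```

```bash
python3 -c "
import cv2
im=cv2.imread('pics/w17.png');cv2.imwrite('pics/w17c.png',cv2.resize(im[140:340,180:480],None,fx=2.6,fy=2.6))"
```

```text
(no output)
```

View pics/w17c.png

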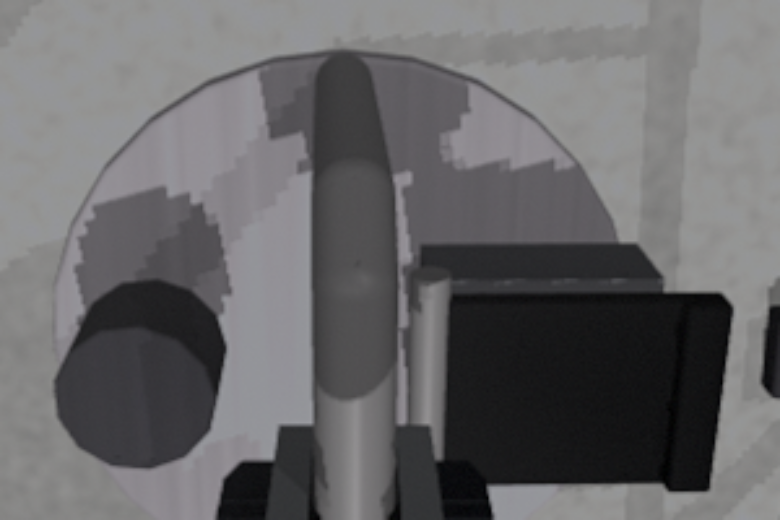

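Call:
{"api": "move_arm", "payload": {"plan": [{"delta_pos": [0.006,0.003,-0.008],"twist": 0.03,"grip": 0},{"delta_pos": [0.012,-0.003,-0.008],"twist": 0,"grip": 0},{"delta_pos": [0.014,-0.004,0],"twist": 0,"grip": 0},{"delta_pos": [0.014,-0.004,0],"twist": 0,"grip": 0},{"delta_pos": [0.008,-0.002,0],"twist": 0,"grip": 0},{"delta_pos": [0,0,0],"twist": 0,"grip": 0}]}}

```text
time_s: 18.45
eef_pos: [0.5096, -0.3867, 0.1914]
orientation: [2.445, 1.887, 0.013]
wrist_force: [1.0, -0.5, -3.2]
finger_gap: 0.0079
```

```bash
python3 wl.py w18;python3 -c "
from h import *
snap('side','d18');snap('scene','s18')
import cv2
for f,x,y in(('d18',390,190),('s18',90,150)):
  im=cv2.imread('pics/%s.png'%f);cv2.imwrite('pics/%sc.png'%f,cv2.resize(im[y:y+130,x:x+150],None,fx=5,fy=4.5,interpolation=2))"
```

```text
[ 0.50885625 -0.38610418  0.19130934] [-0.78187457  0.44888072 -3.30654152] 18.5 0.007651866000075665 345.32988296862845
```

View pics/w18.png

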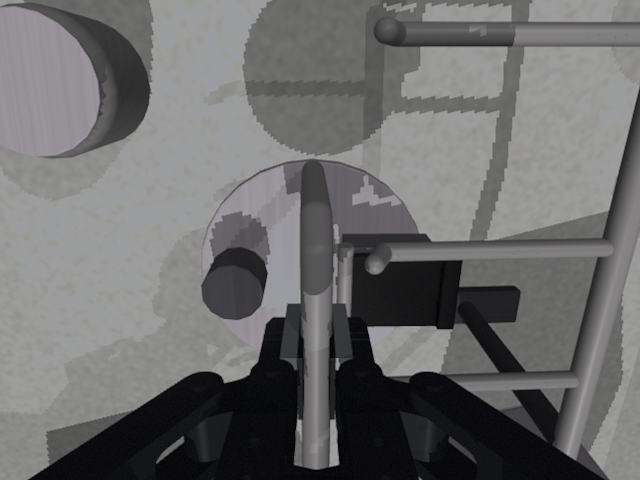

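View pics/d18c.png

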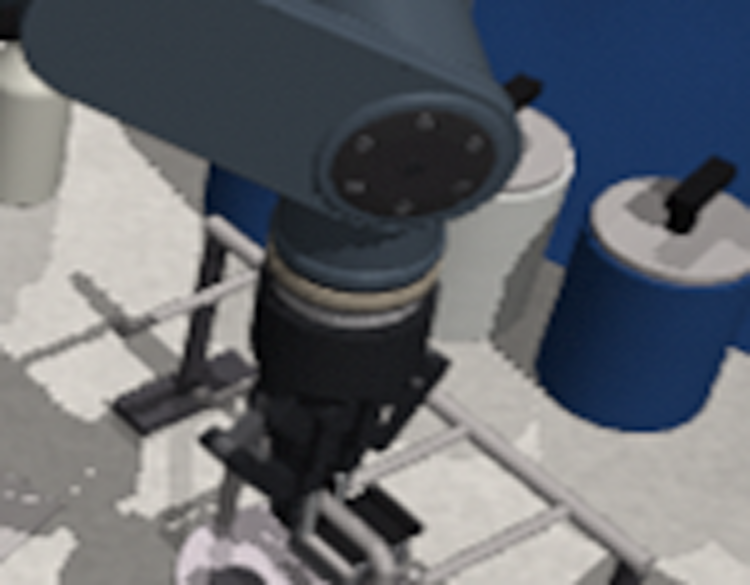

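View pics/s18c.png

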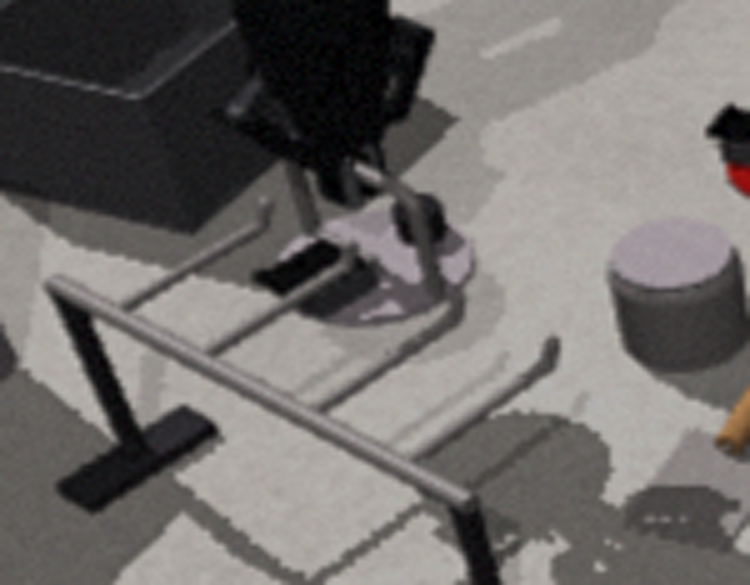

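```bash
cat > pr.py <<'E'
from h import *
np.set_printoptions(precision=4,suppress=True)
def intool(f,uv,z):
    T=np.load('pics/%s.npy'%f);W=T@np.linalg.inv(CI['wrist']['tool_from_camera'])
    a=at_z('wrist',uv,z,T);return a,(a-W[:3,3])@W[:3,:3]
E
python3 - <<'E'
from pr import *
for uv,z in (([(450,250),(600,247),(430,379),(570,379),(480,34),(600,34)],.15),([(376,262),(388,31)],.162)):
    a,b=intool('w18',uv,z);print(np.c_[a,b])
E
```

```text
[[ 0.57   -0.3829  0.15    0.02    0.0555  0.0436]
 [ 0.6325 -0.3991  0.15    0.0202  0.12    0.0466]
 [ 0.5512 -0.4458  0.15   -0.0455  0.0531  0.0452]
 [ 0.6167 -0.4656  0.15   -0.048   0.1214  0.0484]
 [ 0.5923 -0.3042  0.15    0.1018  0.0571  0.0416]
 [ 0.6343 -0.315   0.15    0.102   0.1004  0.0436]]
[[ 0.5379 -0.374   0.162   0.0202  0.0227  0.03  ]
 [ 0.5583 -0.2956  0.162   0.1012  0.0227  0.028 ]]
```

Call:
{"api": "move_arm", "payload": {"plan": [{"delta_pos": [-0.003,-0.011,0],"twist": 0,"grip": 0},{"delta_pos": [0,0,0],"twist": 0,"grip": 0}]}}

```text
time_s: 18.77
eef_pos: [0.503, -0.3968, 0.1913]
orientation: [2.448, 1.891, 0.01]
wrist_force: [0.2, 0.4, -2.6]
finger_gap: 0.0081
```

```bash
python3 wl.py w19
```

```text
[ 0.50288524 -0.39531817  0.19110459] [ 0.66008942  0.35272002 -3.30638876] 18.8167 0.008070996168631646 345.32318116395294
```

View pics/w19.png

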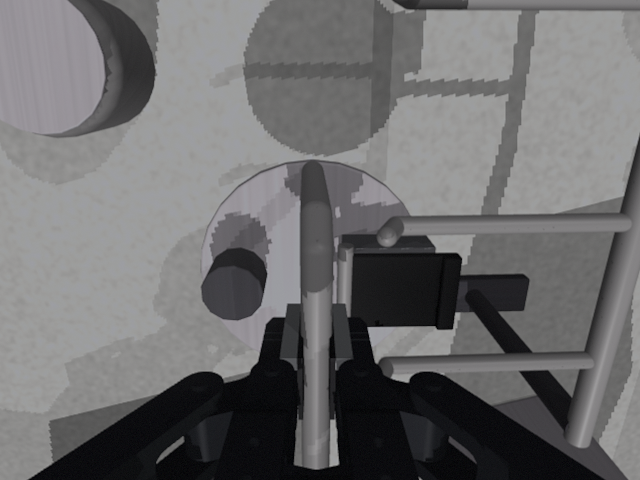

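```bash

python3 - <<'E'
from pr import *
for uv,z in (([(450,224),(600,222),(430,363),(570,362)],.15),([(390,234),(385,368)],.162)):
    a,b=intool('w19',uv,z);print(np.c_[a,b])
E
```

```text
[[ 0.5647 -0.3813  0.15    0.0316  0.054   0.0428]
 [ 0.6254 -0.3972  0.15    0.0317  0.1168  0.0454]
 [ 0.5458 -0.4464  0.15   -0.0361  0.0521  0.0444]
 [ 0.6099 -0.4647  0.15   -0.0376  0.1187  0.0472]]
[[ 0.5386 -0.374   0.162   0.0317  0.0275  0.0297]
 [ 0.5246 -0.4335  0.162  -0.0293  0.029   0.0312]]
```

Call:
{"api": "move_arm", "payload": {"plan": [{"delta_pos": [0.012,-0.004,0],"twist": 0,"grip": 0},{"delta_pos": [0.014,-0.005,0],"twist": 0,"grip": 0},{"delta_pos": [0.012,-0.005,0],"twist": 0,"grip": 0},{"delta_pos": [0,0,0],"twist": 0,"grip": 0}]}}

```text
time_s: 19.15
eef_pos: [0.5383, -0.4101, 0.1912]
orientation: [2.459, 1.887, 0.012]
wrist_force: [0.5, 0.1, -2.7]
finger_gap: 0.0075
```

```bash
python3 wl.py w20
```

```text
[ 0.53678271 -0.40933231  0.19089613] [ 0.25818735 -0.11387253 -3.63631483] 19.2 0.008277028443696391 345.0206166704462
```

View pics/w20.png

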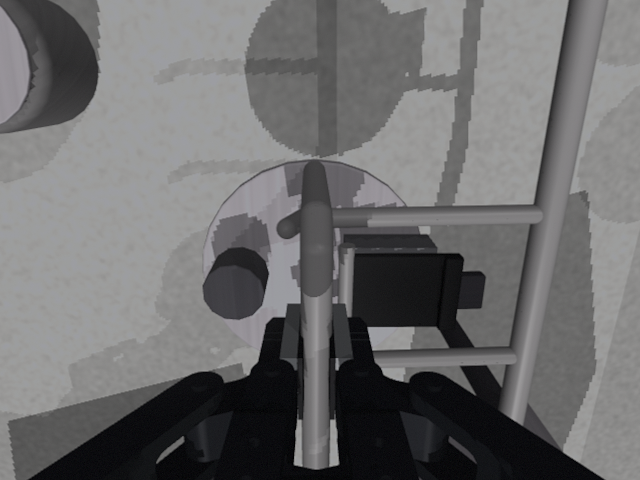

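Call:
{"api": "move_arm", "payload": {"plan": [{"delta_pos": [0.012,-0.001,0],"twist": 0,"grip": 0},{"delta_pos": [0.012,-0.002,0],"twist": 0,"grip": 0},{"delta_pos": [0.008,-0.001,0],"twist": 0,"grip": 0},{"delta_pos": [0,0,0],"twist": 0,"grip": 0}]}}

```text
time_s: 19.53
eef_pos: [0.5643, -0.4119, 0.1899]
orientation: [2.471, 1.891, 0.008]
wrist_force: [-0.0, -0.2, -4.1]
finger_gap: 0.0078
```

```bash
python3 wl.py w21
```

```text
[ 0.56337056 -0.41153289  0.18966594] [-1.04809641 -0.40979628 -2.83566009] 19.5833 0.008069759722975585 344.86209852946536
```

View pics/w21.png

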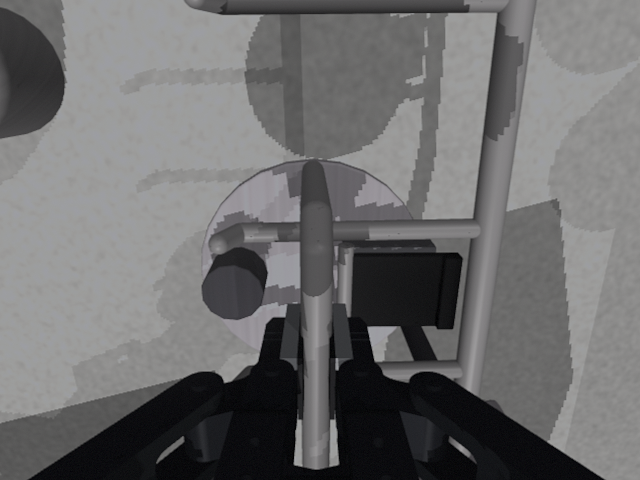

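```bash

python3 - <<'E'
from pr import *
for uv,z in (([(270,231),(420,229),(420,370)],.15),([(222,240)],.162)):
    a,b=intool('w21',uv,z);print(np.c_[a,b])
E
```

```text
[[ 0.5547 -0.3788  0.15    0.0299 -0.019   0.0389]
 [ 0.6131 -0.3944  0.15    0.0302  0.0414  0.0406]
 [ 0.6007 -0.4617  0.15   -0.038   0.0471  0.0417]]
[[ 0.5386 -0.3737  0.162   0.0305 -0.0355  0.0265]]
```

Call:
{"api": "move_arm", "payload": {"plan": [{"delta_pos": [0,-0.001,-0.01],"twist": 0,"grip": 0},{"delta_pos": [0,0,-0.01],"twist": 0,"grip": 0},{"delta_pos": [0,0,-0.004],"twist": 0,"grip": 0},{"delta_pos": [0,0,0],"twist": 0,"grip": 0}]}}

```text
time_s: 19.92
eef_pos: [0.56, -0.4115, 0.1628]
orientation: [2.476, 1.894, 0.004]
wrist_force: [-1.1, 1.2, -4.0]
finger_gap: 0.0083
```

Call:
{"api": "move_arm", "payload": {"plan": [{"delta_pos": [0,0,-0.002],"twist": 0,"grip": 0},{"delta_pos": [0,0,-0.002],"twist": 0,"grip": 0}]}}

```text
time_s: 20.08
eef_pos: [0.559, -0.4112, 0.1576]
orientation: [2.478, 1.894, 0.003]
wrist_force: [-0.5, 1.1, -3.8]
finger_gap: 0.0078
```

Call:
{"api": "move_arm", "payload": {"plan": [{"delta_pos": [0.001,0,-0.002],"twist": 0,"grip": 0}]}}

```text
time_s: 20.17
eef_pos: [0.5597, -0.4112, 0.1553]
orientation: [2.479, 1.894, 0.003]
wrist_force: [-0.0, 0.4, -3.6]
finger_gap: 0.0084
```

```bash
python3 wl.py w22
```

```text
[ 0.55986569 -0.4111672   0.15494668] [-0.05519665 -0.20301126 -2.69999122] 20.2167 0.008160487927477412 344.7831404113512
```

View pics/w22.png

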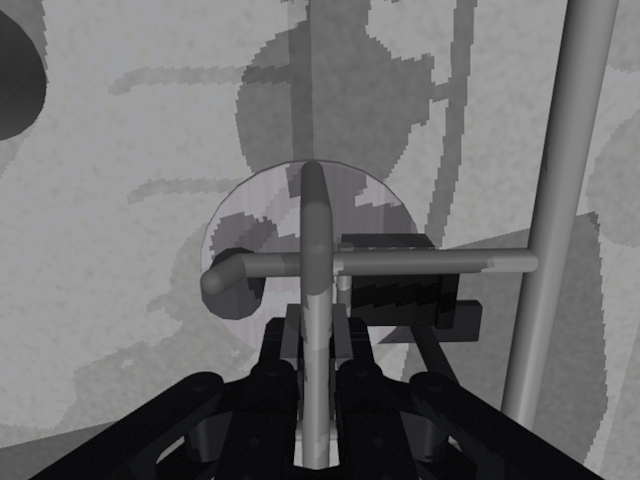

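Call:
{"api": "move_arm", "payload": {"plan": [{"delta_pos": [0,0,-0.002],"twist": 0,"grip": 0}]}}

```text
time_s: 20.3
eef_pos: [0.5601, -0.4113, 0.1541]
orientation: [2.478, 1.894, 0.003]
wrist_force: [-3.5, 4.1, 14.0]
finger_gap: 0.0083
```

Call:
{"api": "move_arm", "payload": {"plan": [{"delta_pos": [0,0,-0.002],"twist": 0,"grip": 0}]}}

```text
time_s: 20.38
eef_pos: [0.5601, -0.4113, 0.1542]
orientation: [2.478, 1.894, 0.003]
wrist_force: [-4.6, 3.6, 8.2]
finger_gap: 0.0081
```

Call:
{"api": "move_arm", "payload": {"plan": [{"delta_pos": [0,0,0],"twist": 0,"grip": 0.15},{"delta_pos": [0,0,0],"twist": 0,"grip": 0.3},{"delta_pos": [0,0,0],"twist": 0,"grip": 0.5},{"delta_pos": [0,0,0.01],"twist": 0,"grip": 0.5},{"delta_pos": [0,0,0.03],"twist": 0,"grip": 0.5},{"delta_pos": [0,0,0.035],"twist": 0,"grip": 0.5}]}}

```text
time_s: 20.88
eef_pos: [0.559, -0.4099, 0.2275]
orientation: [2.484, 1.899, 0.001]
wrist_force: [0.1, -0.5, 0.1]
finger_gap: 0.0427
```

```bash
python3 wl.py w23;python3 -c "
from h import *
snap('side','d23');snap('scene','s23')
import cv2
for f,x,y in(('d23',390,190),('s23',70,170)):
  im=cv2.imread('pics/%s.png'%f);cv2.imwrite('pics/%sc.png'%f,cv2.resize(im[y:y+130,x:x+150],None,fx=5,fy=4.5,interpolation=2))"
```

```text
[ 0.56223129 -0.41288611  0.23690931] [ 1.26050154 -1.94751456  5.15348778] 20.9333 0.042825728411103485 344.82058865347153
```

View pics/w23.png

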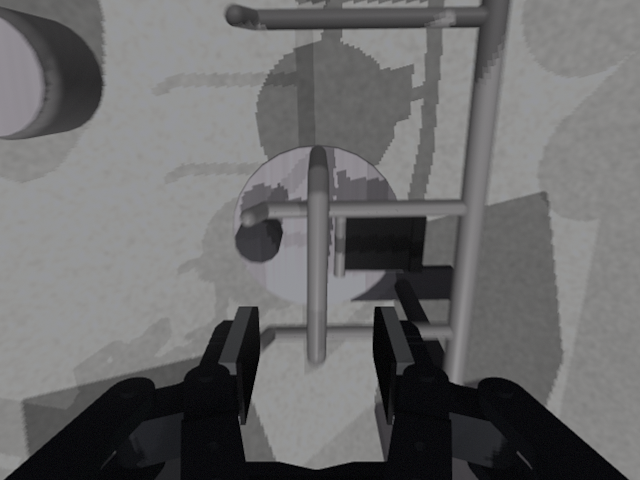

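View pics/s23c.png

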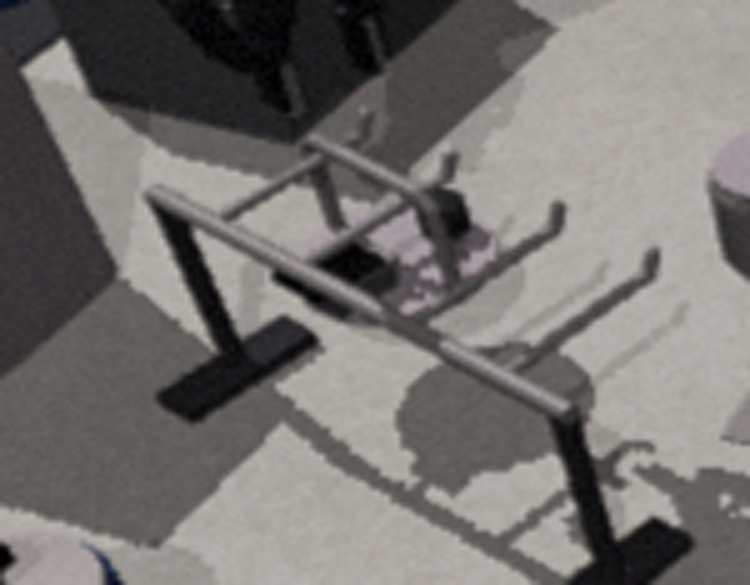

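View pics/d23c.png

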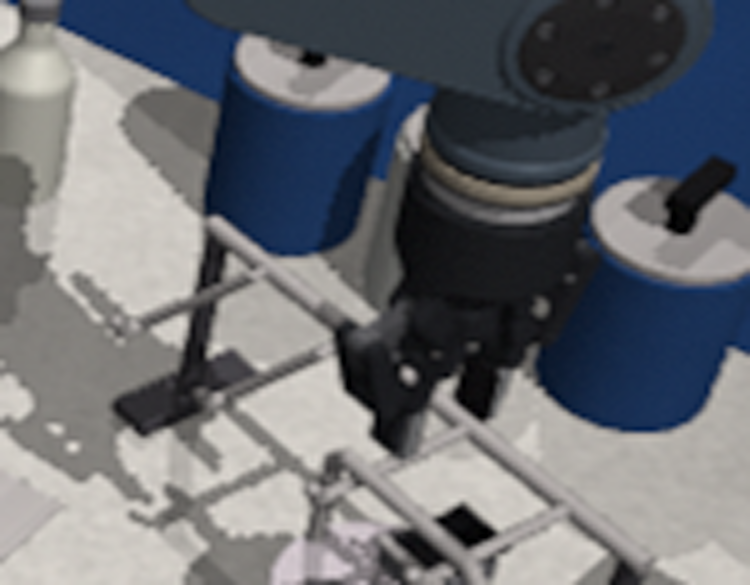

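Call:
{"api": "move_arm", "payload": {"plan": [{"delta_pos": [-0.02,0.02,0.01],"twist": 0.067,"grip": 0.8},{"delta_pos": [-0.02,0.034,0.005],"twist": 0.067,"grip": 1},{"delta_pos": [-0.015,0.036,0],"twist": 0.067,"grip": 1},{"delta_pos": [-0.01,0.038,0],"twist": 0.067,"grip": 1},{"delta_pos": [-0.008,0.038,0],"twist": 0.067,"grip": 1},{"delta_pos": [-0.006,0.038,0],"twist": 0.067,"grip": 1},{"delta_pos": [-0.006,0.038,0],"twist": 0.067,"grip": 1},{"delta_pos": [-0.006,0.038,0],"twist": 0.067,"grip": 1}]}}

```text
time_s: 21.7
eef_pos: [0.4649, -0.1308, 0.2451]
orientation: [1.867, 2.488, 0.016]
wrist_force: [0.6, 1.0, 0.1]
finger_gap: 0.0856
```

Call:
{"api": "move_arm", "payload": {"plan": [{"delta_pos": [-0.004,0.036,0],"twist": 0.067,"grip": 1},{"delta_pos": [-0.004,0.036,0],"twist": 0.067,"grip": 1},{"delta_pos": [-0.004,0.036,0],"twist": 0.067,"grip": 1},{"delta_pos": [-0.004,0.036,0],"twist": 0.067,"grip": 1},{"delta_pos": [-0.004,0.036,0],"twist": 0.067,"grip": 1},{"delta_pos": [-0.004,0.036,-0.02],"twist": 0.067,"grip": 0.55},{"delta_pos": [-0.003,0.03,-0.03],"twist": 0.067,"grip": 0.55},{"delta_pos": [0,0.015,-0.03],"twist": 0.05,"grip": 0.55}]}}

```text
time_s: 22.37
eef_pos: [0.4346, 0.1447, 0.1685]
orientation: [1.124, 2.894, 0.04]
wrist_force: [0.8, -0.8, 0.6]
finger_gap: 0.052
```

Call:
{"api": "move_arm", "payload": {"plan": [{"delta_pos": [0,0,-0.02],"twist": 0,"grip": 0.55},{"delta_pos": [0,0,0],"twist": 0,"grip": 0.55}]}}

```text
time_s: 22.53
eef_pos: [0.4303, 0.1483, 0.1437]
orientation: [1.114, 2.906, 0.035]
wrist_force: [-0.0, -0.6, -0.5]
finger_gap: 0.0469
```

```bash
python3 wl.py w24
```

```text
[0.43093955 0.14814878 0.1448878 ] [-1.45810284  0.00985171 -0.57007401] 22.5833 0.04722211635075067 47.99605918182277
```

View pics/w24.png

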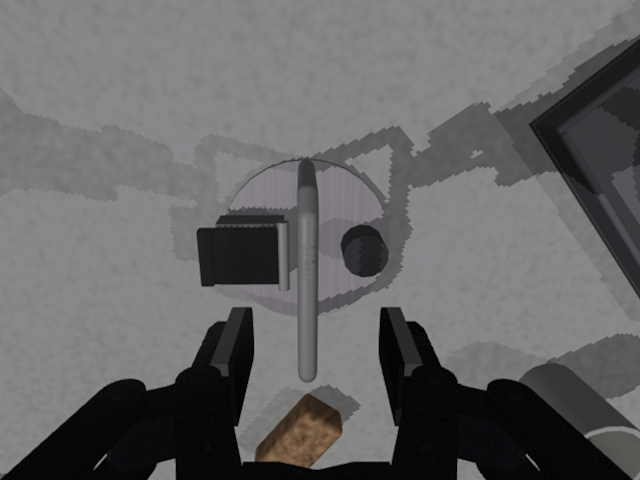

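```bash
python3 - <<'E'
from lid import *
from pr import intool
lid(np.load('pics/w24.npy'),(306,160),(308,382),(364,250),[(220,240),(392,240),(307,158),(307,318)])
print(intool('w24',[(306,160),(308,382)],.08)[1])
for f,uv in (('w16',[(317,139),(317,363)]),('w8',[(306,153),(306,374)])): print(intool(f,uv,.08)[1].mean(0))
E
```

```text
bar mid [0.4309 0.1431] len 0.116859970073127 yaw bar 228.06871327634917 yaw stub 220.43819559885745 stub dist 0.035043475979452364
disc [0.4357 0.1394] [0.4376 0.138 ] 0.11144569471329267 0.11071097067720151
[[ 0.0557 -0.0055  0.0625]
 [-0.0612 -0.0055  0.0647]]
[ 0.0084 -0.0007  0.0613]
[ 0.0022 -0.0059  0.0624]
```

Call:
{"api": "move_arm", "payload": {"plan": [{"delta_pos": [0.004,-0.01,0],"twist": 0,"grip": 0.55},{"delta_pos": [0,0,-0.02],"twist": 0,"grip": 0.55},{"delta_pos": [0,0,-0.015],"twist": 0,"grip": 0.55},{"delta_pos": [0,0,-0.01],"twist": 0,"grip": 0.55},{"delta_pos": [0,0,-0.008],"twist": 0,"grip": 0.55},{"delta_pos": [0,0,0],"twist": 0,"grip": 0.55}]}}

```text
time_s: 23.08
eef_pos: [0.4442, 0.132, 0.0971]
orientation: [1.118, 2.885, 0.046]
wrist_force: [-0.4, -0.6, 0.1]
finger_gap: 0.0469
```

```bash
python3 wl.py w25
```

```text
[0.44464224 0.13208358 0.0976922 ] [0.00254939 0.41855818 0.17030607] 23.1333 0.04696393415256614 47.6503767725175
```

View pics/w25.png

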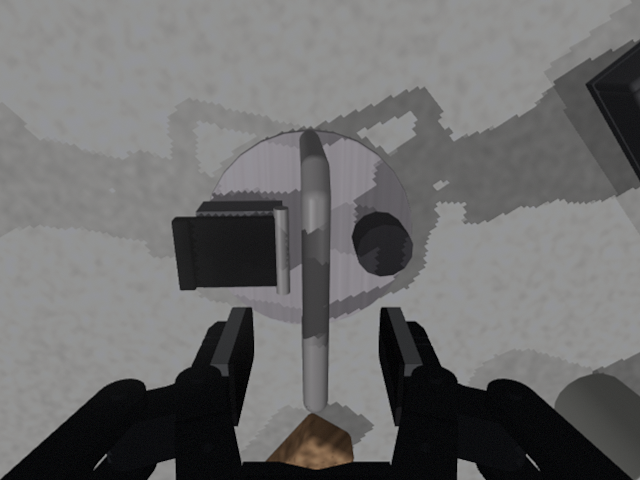

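Call:
{"api": "move_arm", "payload": {"plan": [{"delta_pos": [-0.008,0.006,0],"twist": 0,"grip": 0.55},{"delta_pos": [0,0,-0.007],"twist": 0,"grip": 0.55},{"delta_pos": [0,0,-0.005],"twist": 0,"grip": 0.55},{"delta_pos": [0,0,0],"twist": 0,"grip": 0.55}]}}

```text
time_s: 23.47
eef_pos: [0.4382, 0.1376, 0.0879]
orientation: [1.118, 2.877, 0.05]
wrist_force: [-0.5, -0.6, -0.1]
finger_gap: 0.0466
```

Call:
{"api": "move_arm", "payload": {"plan": [{"delta_pos": [-0.001,0,-0.005],"twist": 0,"grip": 0.5},{"delta_pos": [0,0,0],"twist": 0,"grip": 0},{"delta_pos": [0,0,0],"twist": 0,"grip": 0},{"delta_pos": [0,0,0],"twist": 0,"grip": 0},{"delta_pos": [0,0,0],"twist": 0,"grip": 0}], "newtons": 60}}

```text
time_s: 23.88
eef_pos: [0.4375, 0.1383, 0.0824]
orientation: [1.116, 2.877, 0.051]
wrist_force: [-0.3, 0.3, -0.8]
finger_gap: 0.0078
```

Call:
{"api": "move_arm", "payload": {"plan": [{"delta_pos": [0,0,0.01],"twist": 0,"grip": 0},{"delta_pos": [0,0,0.025],"twist": 0,"grip": 0},{"delta_pos": [0,0,0.035],"twist": 0,"grip": 0},{"delta_pos": [0,-0.01,0.035],"twist": -0.05,"grip": 0},{"delta_pos": [0.003,-0.025,0.02],"twist": -0.09,"grip": 0},{"delta_pos": [0.005,-0.035,0.005],"twist": -0.09,"grip": 0},{"delta_pos": [0.005,-0.035,0],"twist": -0.09,"grip": 0},{"delta_pos": [0.005,-0.035,0],"twist": -0.09,"grip": 0}]}}

```text
time_s: 24.55
eef_pos: [0.4481, -0.0012, 0.2154]
orientation: [1.689, 2.593, 0.032]
wrist_force: [0.8, -0.0, -2.8]
finger_gap: 0.008
```

Call:
{"api": "move_arm", "payload": {"plan": [{"delta_pos": [0.007,-0.035,0],"twist": -0.09,"grip": 0},{"delta_pos": [0.007,-0.035,0],"twist": -0.09,"grip": 0},{"delta_pos": [0.007,-0.035,0],"twist": -0.09,"grip": 0},{"delta_pos": [0.007,-0.035,0],"twist": -0.09,"grip": 0},{"delta_pos": [0.005,-0.03,0],"twist": -0.09,"grip": 0},{"delta_pos": [0,0,0],"twist": -0.09,"grip": 0}]}}

```text
time_s: 25.05
eef_pos: [0.4791, -0.1852, 0.2145]
orientation: [2.349, 2.008, 0.008]
wrist_force: [0.4, 0.3, -2.7]
finger_gap: 0.0079
```

Call:
{"api": "move_arm", "payload": {"plan": [{"delta_pos": [0.004,-0.025,0],"twist": -0.05,"grip": 0},{"delta_pos": [0.004,-0.022,-0.008],"twist": -0.05,"grip": 0},{"delta_pos": [0.002,-0.006,-0.008],"twist": 0,"grip": 0},{"delta_pos": [0,0,0],"twist": 0,"grip": 0}]}}

```text
time_s: 25.38
eef_pos: [0.4863, -0.2412, 0.1952]
orientation: [2.463, 1.879, 0.001]
wrist_force: [-0.7, 0.2, -2.9]
finger_gap: 0.008
```

```bash
python3 wl.py w26
```

```text
[ 0.48605664 -0.2404866   0.19555022] [ 0.20511628  0.66783418 -1.68124609] 25.4333 0.007613874094617282 344.6915780843523
```

View pics/w26.png

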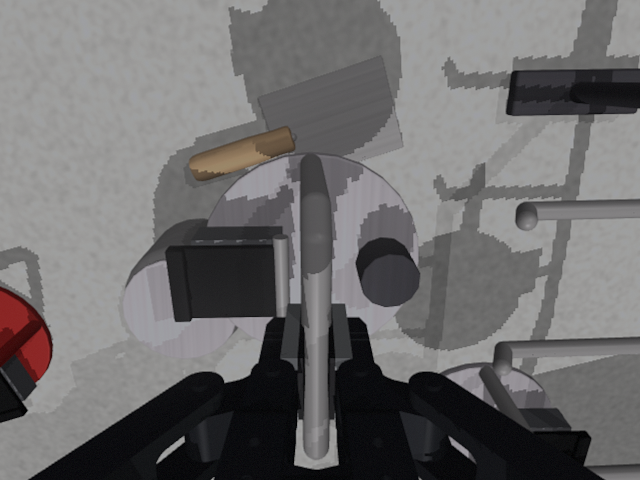

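```bash

python3 - <<'E'
from pr import *
for uv,z in (([(550,210),(630,210),(540,350),(630,347)],.15),([(526,215),(503,358)],.162)):
    a,b=intool('w26',uv,z);print(np.c_[a,b])
E
```

```text
[[ 0.5902 -0.2335  0.15    0.0362  0.0965  0.0477]
 [ 0.623  -0.2428  0.15    0.0358  0.1306  0.0489]
 [ 0.5803 -0.3022  0.15   -0.0327  0.1051  0.0498]
 [ 0.6222 -0.3131  0.15   -0.0321  0.1484  0.0513]]
[[ 0.5748 -0.2274  0.162   0.0376  0.0805  0.0351]
 [ 0.5585 -0.2912  0.162  -0.0282  0.0817  0.0368]]
```

Call:
{"api": "move_arm", "payload": {"plan": [{"delta_pos": [0.011,-0.002,-0.003],"twist": 0,"grip": 0},{"delta_pos": [0.013,-0.004,-0.002],"twist": 0,"grip": 0},{"delta_pos": [0.013,-0.004,0],"twist": 0,"grip": 0},{"delta_pos": [0.013,-0.004,0],"twist": 0,"grip": 0},{"delta_pos": [0.012,-0.004,0],"twist": 0,"grip": 0},{"delta_pos": [0,0,0],"twist": 0,"grip": 0}]}}

```text
time_s: 25.93
eef_pos: [0.55, -0.249, 0.1886]
orientation: [2.463, 1.897, 0.001]
wrist_force: [2.1, -0.3, -2.3]
finger_gap: 0.0075
```

```bash
python3 wl.py w27
```

```text
[ 0.54837338 -0.24796661  0.18831784] [ 0.78447063 -0.09735792 -3.78021648] 25.9833 0.007917350490458703 345.23108398642825
```

View pics/w27.png

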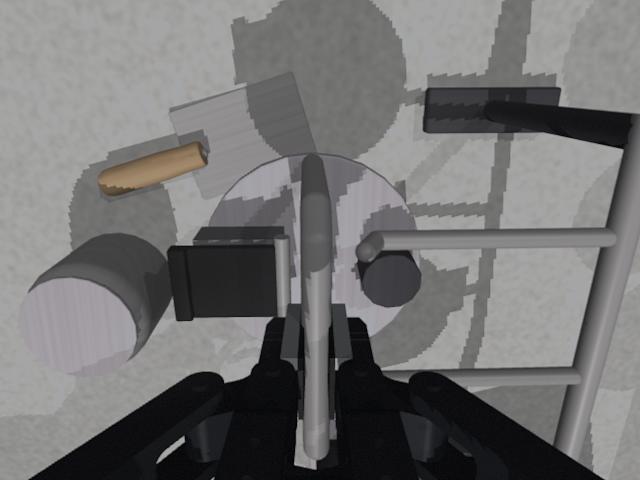

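```bash

python3 - <<'E'
from pr import *
for uv,z in (([(450,239),(600,237),(430,377),(560,376)],.15),([(370,248)],.162)):
    a,b=intool('w27',uv,z);print(np.c_[a,b])
E
```

```text
[[ 0.6093 -0.2382  0.15    0.0263  0.0536  0.0395]
 [ 0.6689 -0.2537  0.15    0.0266  0.1152  0.0411]
 [ 0.5902 -0.3029  0.15   -0.0411  0.0517  0.0408]
 [ 0.6486 -0.319   0.15   -0.0418  0.1122  0.0424]]
[[ 0.5765 -0.2284  0.162   0.0272  0.0197  0.0266]]
```

Call:
{"api": "move_arm", "payload": {"plan": [{"delta_pos": [-0.001,-0.008,0],"twist": 0,"grip": 0},{"delta_pos": [0.008,-0.003,0],"twist": 0,"grip": 0},{"delta_pos": [0.01,-0.003,0],"twist": 0,"grip": 0},{"delta_pos": [0.008,-0.002,0],"twist": 0,"grip": 0},{"delta_pos": [0,0,0],"twist": 0,"grip": 0}]}}

```text
time_s: 26.4
eef_pos: [0.573, -0.2615, 0.1879]
orientation: [2.466, 1.906, -0.003]
wrist_force: [0.6, -0.2, -2.0]
finger_gap: 0.0081
```

```bash
python3 wl.py w28
```

```text
[ 0.57219616 -0.26121735  0.18775089] [-0.93861769  0.25828677 -2.35744788] 26.45 0.007546137490517602 345.41801691958995
```

View pics/w28.png

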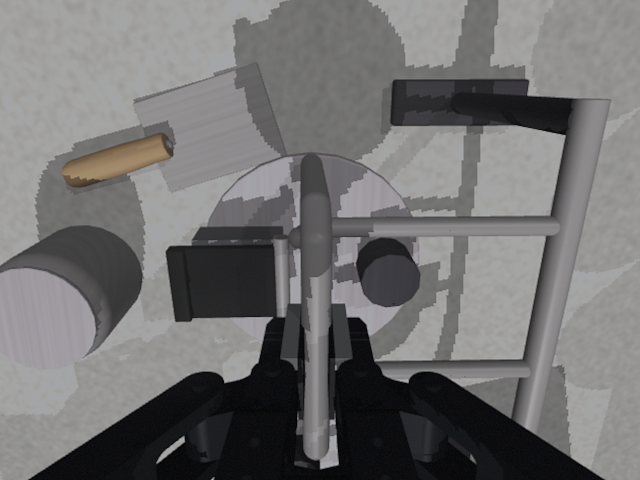

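```bash

python3 - <<'E'
from pr import *
for uv,z in (([(380,228),(540,225),(420,369),(520,369)],.15),([(296,238)],.162)):
    a,b=intool('w28',uv,z);print(np.c_[a,b])
E
```

```text
[[ 0.6055 -0.2381  0.15    0.0315  0.0248  0.0379]
 [ 0.6675 -0.2533  0.15    0.0324  0.0887  0.039 ]
 [ 0.6094 -0.3086  0.15   -0.0357  0.0463  0.0393]
 [ 0.6533 -0.3206  0.15   -0.0363  0.0919  0.0402]]
[[ 0.5737 -0.2294  0.162   0.0317 -0.0079  0.0253]]
```

Call:
{"api": "move_arm", "payload": {"plan": [{"delta_pos": [0.01,-0.004,0],"twist": 0,"grip": 0},{"delta_pos": [0.011,-0.004,0],"twist": 0,"grip": 0},{"delta_pos": [0.009,-0.003,0],"twist": 0,"grip": 0},{"delta_pos": [0,0,0],"twist": 0,"grip": 0}]}}

```text
time_s: 26.78
eef_pos: [0.6015, -0.2718, 0.1872]
orientation: [2.471, 1.91, -0.006]
wrist_force: [0.1, -0.6, -3.2]
finger_gap: 0.0076
```

```bash
python3 wl.py w29
```

```text
[ 0.60024334 -0.27123727  0.18689304] [ 0.43401562 -1.60439124 -3.15750031] 26.8333 0.007973266482915964 345.40213439116513
```

View pics/w29.png

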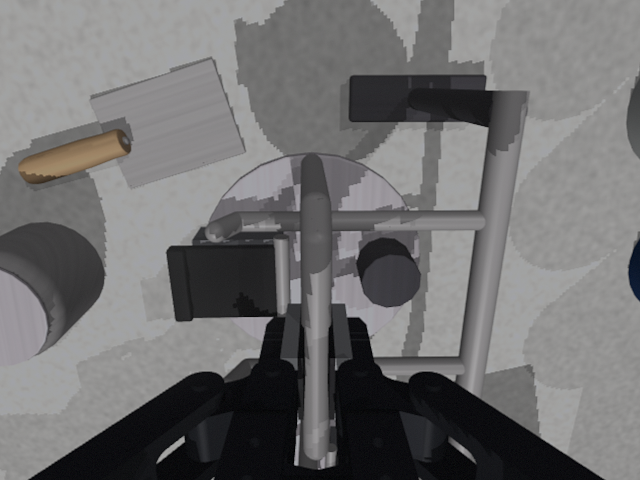

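Call:
{"api": "move_arm", "payload": {"plan": [{"delta_pos": [0.001,0,-0.01],"twist": 0,"grip": 0},{"delta_pos": [0.001,0,-0.01],"twist": 0,"grip": 0},{"delta_pos": [0,0,-0.003],"twist": 0,"grip": 0},{"delta_pos": [0,0,0],"twist": 0,"grip": 0}]}}

```text
time_s: 27.17
eef_pos: [0.5999, -0.2702, 0.1613]
orientation: [2.475, 1.913, -0.01]
wrist_force: [1.4, 1.1, 0.1]
finger_gap: 0.0081
```

Call:
{"api": "move_arm", "payload": {"plan": [{"delta_pos": [0,0,-0.002],"twist": 0,"grip": 0}]}}

```text
time_s: 27.25
eef_pos: [0.6001, -0.2702, 0.1605]
orientation: [2.474, 1.912, -0.01]
wrist_force: [-3.3, 3.7, 19.9]
finger_gap: 0.0078
```

```bash
python3 wl.py w30
```

```text
[ 0.60006436 -0.2701833   0.16073164] [-2.26752706  1.95302341  4.37762826] 27.3 0.007512421629039392 345.40706063429684
```

View pics/w30.png

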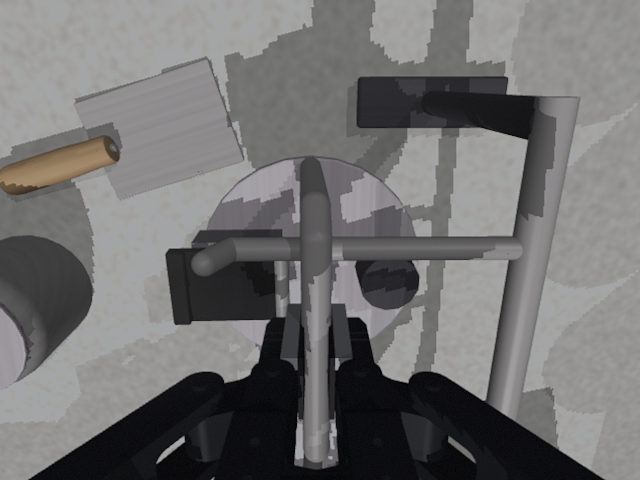

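Call:
{"api": "move_arm", "payload": {"plan": [{"delta_pos": [0,0,0],"twist": 0,"grip": 0.12},{"delta_pos": [0,0,0],"twist": 0,"grip": 0.25},{"delta_pos": [0,0,0],"twist": 0,"grip": 0.5},{"delta_pos": [0,0,0],"twist": 0,"grip": 0.5}]}}

```text
time_s: 27.63
eef_pos: [0.6008, -0.2708, 0.1633]
orientation: [2.471, 1.91, -0.008]
wrist_force: [0.1, 0.2, 0.8]
finger_gap: 0.0424
```

```bash
python3 wl.py w31
```

```text
[ 0.60076011 -0.2708505   0.1633114 ] [-0.93966274  0.13590463  0.46809647] 27.6833 0.04238921277994709 345.39778903479123
```

View pics/w31.png

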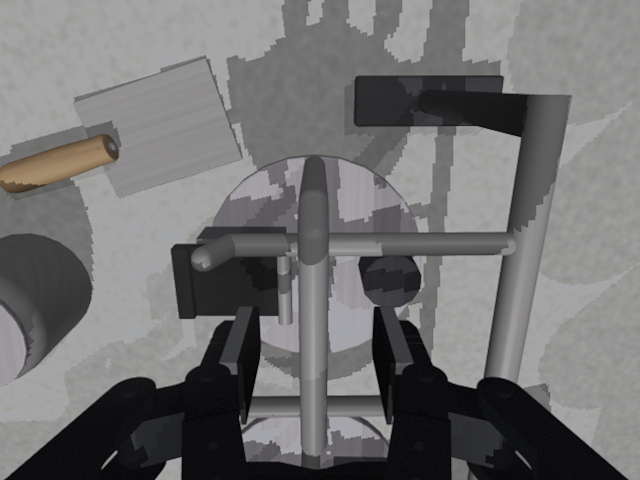

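Hanging across both prongs (lid bar at u≈314, prongs at v≈245 and 405). Withdraw straight up, then away.

Call:
{"api": "move_arm", "payload": {"plan": [{"delta_pos": [0,0,0.015],"twist": 0,"grip": 0.5},{"delta_pos": [0,0,0.03],"twist": 0,"grip": 0.5},{"delta_pos": [0,0,0.04],"twist": 0,"grip": 0.5},{"delta_pos": [0,0,0.04],"twist": 0,"grip": 0.5},{"delta_pos": [-0.03,0.01,0.02],"twist": 0,"grip": 0.5},{"delta_pos": [-0.035,0.015,0],"twist": 0,"grip": 0.5},{"delta_pos": [-0.035,0.02,0],"twist": 0,"grip": 0.5},{"delta_pos": [-0.02,0.03,0],"twist": 0,"grip": 0.5}]}}

```text
time_s: 28.35
eef_pos: [0.4803, -0.1994, 0.312]
orientation: [2.469, 1.902, -0.008]
wrist_force: [-0.1, 0.5, 0.6]
finger_gap: 0.0429
```

Call:
{"api": "move_arm", "payload": {"plan": [{"delta_pos": [0,0.04,0],"twist": 0,"grip": 0.5},{"delta_pos": [0,0.04,0],"twist": 0,"grip": 0.5},{"delta_pos": [0,0.04,0],"twist": 0,"grip": 0.5},{"delta_pos": [0,0,0],"twist": 0,"grip": 0.5},{"delta_pos": [0,0,0],"twist": 0,"grip": 0.5}]}}

```text
time_s: 28.77
eef_pos: [0.4723, -0.0703, 0.3139]
orientation: [2.472, 1.9, -0.007]
wrist_force: [0.2, -0.1, 0.3]
finger_gap: 0.0428
```

```bash
python3 wl.py w32;python3 -c "
from h import *
snap('side','d32');snap('scene','s32')
import cv2
for f,n,x,y in(('d32','a',370,220),('s32','a',70,180),('s32','b',370,270),('d32','b',200,150)):
  im=cv2.imread('pics/%s.png'%f);cv2.imwrite('pics/%s%s.png'%(f,n),cv2.resize(im[y:y+150,x:x+170],None,fx=4,fy=4,interpolation=2))"
```

```text
[ 0.47196481 -0.07031194  0.31376871] [-1.67252618  0.32267313 -0.05734321] 28.8167 0.042840831576602845 345.04995222836607
```

View pics/s32.png

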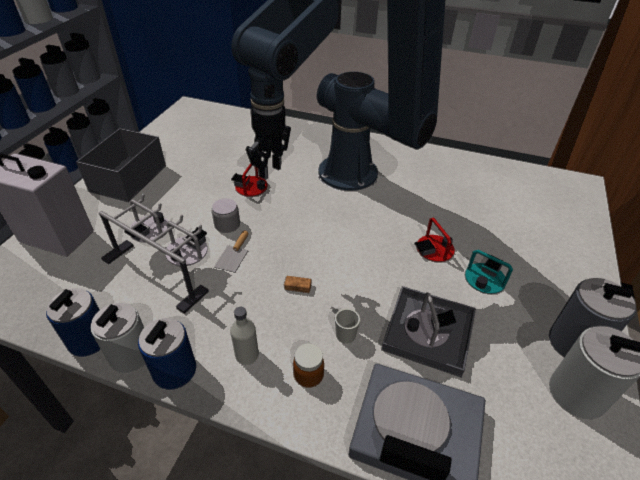

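View pics/d32a.png

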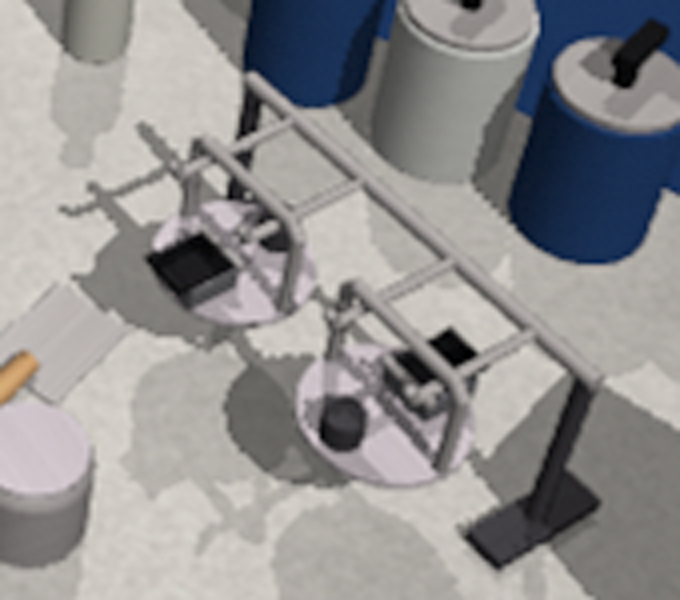

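View pics/s32a.png

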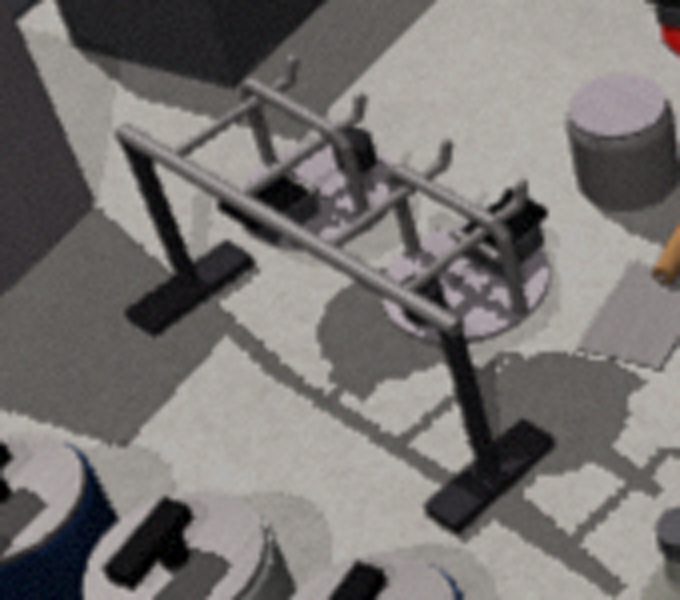

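View pics/s32b.png

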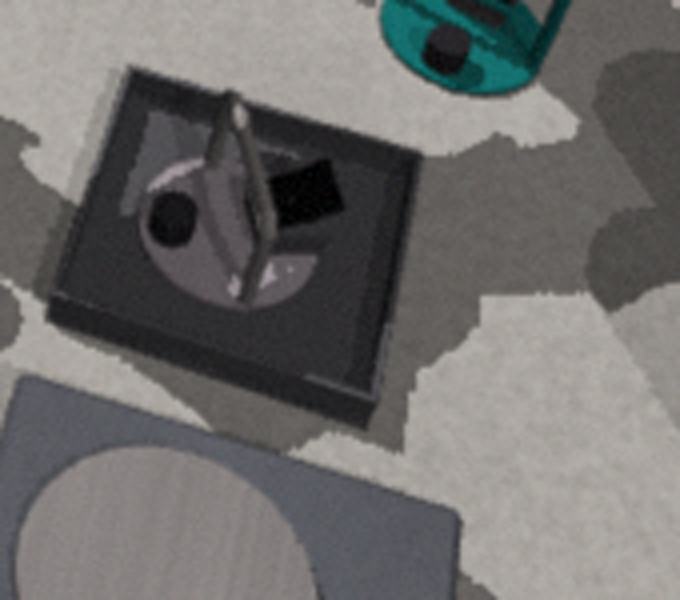

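View pics/d32b.png

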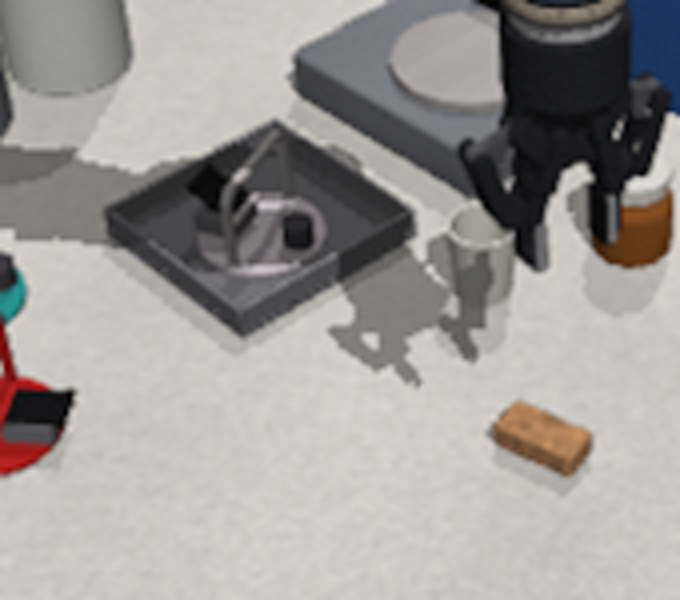

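```bash
python3 -c "
import cv2
im=cv2.imread('pics/s32.png');cv2.imwrite('pics/z1.png',cv2.resize(im[195:270,120:220],None,fx=8,fy=8,interpolation=2))
im=cv2.imread('pics/d32.png');cv2.imwrite('pics/z2.png',cv2.resize(im[250:345,400:500],None,fx=6.3,fy=6.3,interpolation=2))"
```

```text
(no output)
```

View pics/z1.png

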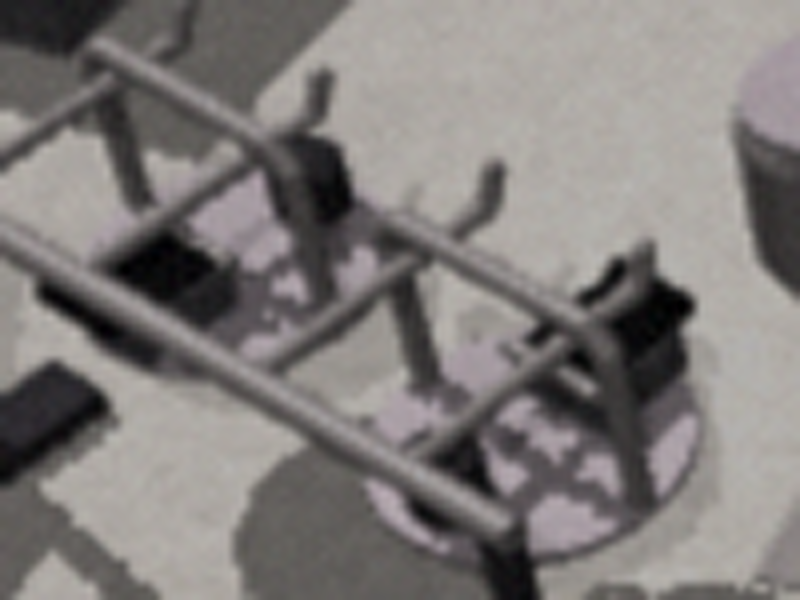

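View pics/z2.png

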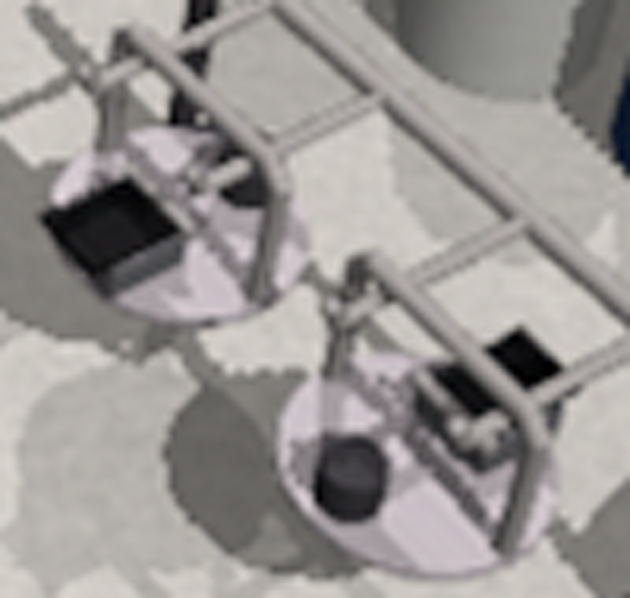

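View pics/w32.png

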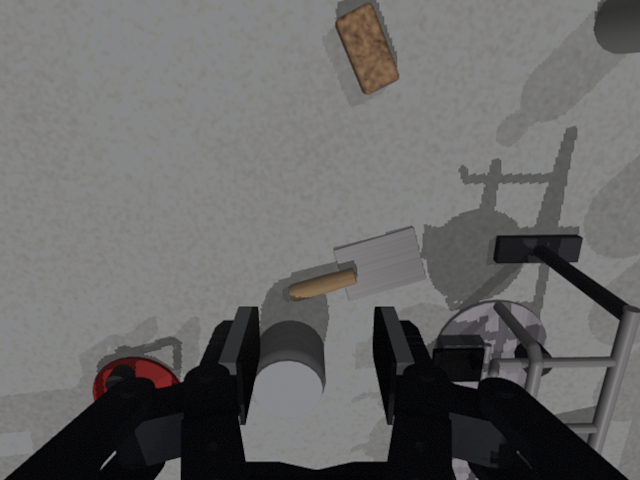

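```bash
python3 -c "
from h import *
print(ctrl.get_state()['wrist_force'],ctrl.finish_job())"
```

```text
the job is handed in; nothing more can be done
[-0.07550905 -0.03499293 -0.35162439] None
```

The job is handed in at about 29 s. All three lids are placed as asked, going by the last pictures; no verdict was reported.

**Flap tests**
- **Lid nearest the spatula** (started at about 0.46, -0.09): its flap stopped dead part-way, at about 29 N with the fingertips about 49 mm high. This is the seized one.
- **Lid started at 0.44, 0.14:** its flap went fully shut. I pressed too far and the force briefly read 53 N through the fingertips.
- **Lid by the cork block** (started at 0.64, 0.01): its flap went fully shut, at about 17 N once closed.

**Where they are now**
- **Seized lid:** set down slowly in the grey tray. The last pictures show it flat and near the middle, with its flap still up.
- **Cork-block lid:** hangs on fork_0.
- **The other working lid:** hangs on fork_1.

In the last scene and side pictures both hung lids look level. Their bars lie across both prongs near mid-length, and their flaps are shut. The bystanders and the red and turquoise lids look unmoved. The gripper is clear of everything, with the wrist force near zero.

**Checks that disagreed**
- **Camera heights:** heights found from the scene and side cameras came out 3 to 10 mm low, and the two views missed each other by 3 to 6 mm. I used the wrist camera for the grasps and the forks instead.
- **Arm drift:** the arm fell up to about 15 mm short or sideways of its commanded moves, and it tilted about 0.08 rad over the tray. I corrected position from wrist pictures before each placing; the tilt at the tray could not be commanded out.
- **No final measurement:** the hanging positions and flap angles at the end were judged from the pictures, not measured again.

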